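# Contact-test a phono jack in the lever fixture

## Robot

A 6-joint arm with a two-finger parallel gripper is mounted at the origin on the work surface. World frame = base frame: x ahead of the robot, y to its left, z up, the work surface at z = 0. Lengths are in m, angles in degrees, forces in N, time in s.
With the tool pointing down it reaches from about 0.4 to 0.825 m from the base axis. Payload 7 kg.
Tool frame: the origin (TCP) lies at the very end of the fingers, on their centre line; the grasp point (between the pads) lies 19 mm behind it; x points along the fingers, y is the direction in which the jaws open and shut, and the axes are right-handed (so a half turn about x gives the same grasp; the last joint's range is limited). The gripper opens to 88 mm and grips with 3 to 60 N. Pads are 19 mm wide; open, the fingers measure 130 mm over their backs; the gripper's body (78 mm by 193 mm) begins 47 mm behind the grasp point.
Start: joints at [-60.556, 20.546, 0.682, 0, -70.136, -16.507], TCP at [0.151, -0.658, 0.227] pointing down, gripper open.
Joint ranges: [-176.03, 176.03], [-82.01, 121.73], [-58.28, 71.71], [-173.87, 95.51], [-174.79, -0.11], [-173.66, 173.66]. Speed limits (degrees/s): [136.94, 136.94, 172.46, 180, 180, 180].

## Interface

Orientations are given as [roll, pitch, yaw] about the fixed x, y, z axes, in that order (R = Rz(yaw) Ry(pitch) Rx(roll)).
In Python, from plant import monitor, eyes, ticket gives the robot as it stands. The module is installed in compiled form; this text tells all that it offers.
- The arm moves only by the shell command python3 -m crank 'ROWS'. ROWS is JSON, a list of rows, each an object with "linear": the shift along the world's x, y, z in units of 60 mm (1.0 is 60 mm), a list of three; "rot": the turn, a rotation vector about the world's x, y, z in units of 5 degrees (1.0 is 5 degrees), a list of three; "hand": the opening, from 0 (shut) to 1 (fully open). In form: [{"linear": [tx, ty, tz], "rot": [ax, ay, az], "hand": hand}, ...]. A call has 1 to 20 rows; each row shifts and turns the pose as measured when the row begins; what a row does not reach is not made up. A row lasts 1/8 s, in which the tool goes at most 62.5 mm and 10.7 degrees, less where a joint would pass 70% of its speed; a pose out of reach is approached as far as the arm can. A call is refused whole if a number of a shift passes 1 or a number of a turn 1, either way. A call with a gripper value outside its range is refused whole. The fingers move at their own pace and stop on an object; the grip force is fixed at half the most. Time passes only in rows, so rows that do not move let the fingers close. It gives the time, the measured TCP pose, the force and the opening at its end, in the units of the state.
- monitor.get_obs(): the state, without advancing time (a new reading comes with each control period).
- eyes.snapshot(name): name is "side" or "top" or "wrist"; returns a dict with "image" (420x560x3 uint8, red, green, blue), "depth" (420x560 float32, m along the optical axis (not along the pixel's ray), 0 where there is no reading), "K" (3x3 intrinsics, pixels), "camera_from_world" (4x4, takes a point from world to camera coordinates); the wrist camera has in their place "hand_eye" (4x4, takes a point from camera to tool coordinates, whose origin is the TCP and whose axes are the tool frame's). Camera axes: x right, y up, looking along -z (the intrinsics and any distortion apply to the point x, -y, -z); pixel columns grow to the right and rows downward; lengths in m; the calibration is good to about 2 mm. A picture is of the moment at which its call begins: read the wrist's pose just before it.
- ticket.close_job(): hands the job in, once; it reports no verdict.
The state is a dict: "clock": time; "joint_pos": joint angles; "qvel": joint speeds; "tau": joint torques, N m; "tool_pos": TCP position; "orientation": TCP orientation; "force": force on the tool from outside, world axes, zero at the start; "moment": the same for the moment, N m; "opening": finger opening in m.
Only numpy, scipy, OpenCV 4.12 (cv2) and the standard library are available. Lean on these libraries where they do the work, as an engineer would, in place of code of your own. Each camera call takes 0.05 s, during which the arm holds its last target.

## Task

Take the single phono jack standing on the mat and lower it into the nest of the test fixture, its barrel facing the contact plunger and the lever still locked by its safety catch, and let go of it. Then flip the catch right over to its open side, pull the lever back to its stop so that the plunger presses on the jack, and finish while still holding the lever there: it springs back if released. Leave the tub, the bottle and the screwdriver where they are.

Things in the scene. Friction and masses are not known exactly. Their poses are not given: they have to be found in the camera images.
- jack_center (a point): Centre of the loose phono jack: black moulded block 24 (x) by 36 (y) by 44 mm (z), about 70 g, standing on the bench; this point is 22 mm above its underside. A brass barrel 13 mm thick and 22 mm long sticks out of its -x face, axis 24 mm above the underside; thin tail on +x. Grip over the 36 mm width. The only jack standing alone: those in the divided tray are fixed dressing.
- jack_tip (a point): Centre of the free end of the jack's barrel: 34 mm from jack_center along the jack's -x and 2 mm above it.
- jack: The same jack; origin at the middle of the underside of its block, z up, barrel towards its -x.
- fixture: Lever test fixture fixed to the bench: aluminium base 250 x 110 x 12 mm with, from -x to +x, the lever between two side plates (tops 118 mm above the bench), the plunger in its bearing (top 66 mm) and the white nest. Origin on the bench, z up; the lever is on its -x side, roughly towards the robot, the nest on its +x side. Place and yaw change.
- nest (a point): Middle of the nest's floor, 18 mm above the bench, fixture axes. The jack stands here, barrel to -x (to the plunger). Pocket 42 mm wide in y (3 mm play a side) between guides 8 mm high with sloped lead-in, out to y = 27 mm; in x from a 5 mm lip at -16 mm to a two-pronged backstop at +16 mm, 34 mm high, prongs at |y| = 7 to 19 mm (4 mm play each way). The plunger pushes the jack to the backstop.
- contact: Round brass contact on the plunger's end, 22 mm diameter, sprung (1.5 N per mm, 8 mm travel); origin at the middle of its flat face, 42 mm above the bench, at fixture x = -8 mm at rest. The lever moves it up to 28 mm towards +x; it meets the barrel of a jack against the backstop at a lever value of about 0.79.
- lever (a joint): Lever angle in rad: 0 at rest (leaning 0.2 past vertical towards the nest), grows to 1.0 at its stop as the grip is pulled towards the fixture's -x and down. Spring return: about 2 N at the grip at the start, 8 N at the stop. With the catch on it moves about 0.05 only.
- lever_pivot (a point): Lever pivot, 76 mm above the bench, in the fixture's mid-plane; the lever turns about the fixture's y axis through it. At lever value v the middle of the grip lies 130*sin(v - 0.2) mm towards the fixture's -x, 38 mm towards its +y and 130*cos(v - 0.2) mm above it.
- lever_handle: The lever's black round grip, 22 mm diameter, 60 mm long, lying along the fixture's y and sticking out to +y from the top of the 12 mm lever shaft; origin at the middle of the grip, 203 mm above the bench at rest, 167 mm at the stop. Can be pinched from above with the fingers closing along the fixture's x (one before, one behind it); it turns between them as it swings.
- catch (a joint): Safety catch angle in rad: 0 locked, its dark flat bar lying level across the -x side of the lever's shaft; grows as the pin end is lifted and swung over the top to the fixture's +y side, up to 2.8, fully open. Light (0.6 N at the pin); past 1.8 it falls to the open stop by itself, before 1.3 it falls shut.
- catch_pin (a point): Middle of the catch's grip pin: round bar 14 mm diameter, 53 mm long, at the free end of the catch bar and pointing to the fixture's -x, with about 26 mm of pin either side of this point. Locked, it lies 125 mm above the bench, 80 mm to the -y side of the fixture's mid-plane. Can be pinched from above, fingers closing along the fixture's y; it turns between them.
- catch_hinge (a point): Point on the catch's hinge line, which runs along the fixture's x, 125 mm above the bench. At catch value v, catch_pin lies 108*cos(v) mm towards the fixture's -y and 108*sin(v) mm above this point.
- tub: Bystander: blue tub of white caps, 142 (x, over its rims) by 100 (y) by 60 mm, origin under its middle. It and the jack stand on opposite sides of the fixture, either way round. Leave alone.
- bottle: Bystander: white bottle, 54 mm diameter, 130 mm high, origin under its middle. Leave alone.
- screwdriver: Bystander: screwdriver lying on the bench, 190 mm long. Leave alone.
Mind the look-alikes: they are no part of the job. Of the things like the jack, leave any that is blue or green; of the rest the smaller one is meant.

How it is judged (in metres and radians):
On the way, in this order (a step that is already met when the one before it is completed fails the run):
1. the jack is lowered into the nest while still held, catch on (x of jack_center in the frame of nest between -0.008 and 0.008 m and y of jack_center in the frame of nest between -0.008 and 0.008 m and z of jack_center in the frame of nest below 0.034 m and x of jack_tip in the frame of nest below -0.02 m and value of joint catch below 0.2 rad and value of joint lever below 0.1 rad and contact force between the fingers and jack above 0.3 N), for 0.04 s.
2. the jack stands seated in the nest, barrel to the plunger, let go of, catch on and lever at rest (x of jack_center in the frame of nest between -0.0065 and 0.0065 m and y of jack_center in the frame of nest between -0.005 and 0.005 m and z of jack_center in the frame of nest between 0.0195 and 0.0245 m and x of jack_tip in the frame of nest below -0.02 m and angle between jack_center's own z axis and vertical below 0.08 rad and value of joint catch below 0.2 rad and value of joint lever below 0.1 rad and contact force between the fingers and jack below 0.05 N), for 0.2 s.
3. the catch is flipped right over, the lever still at rest (x of jack_center in the frame of nest between -0.0065 and 0.0065 m and y of jack_center in the frame of nest between -0.005 and 0.005 m and z of jack_center in the frame of nest between 0.0195 and 0.0245 m and x of jack_tip in the frame of nest below -0.02 m and angle between jack_center's own z axis and vertical below 0.08 rad and value of joint catch above 2.2 rad and value of joint lever below 0.1 rad), for 0.1 s.
4. the lever is pulled back so that the plunger presses on the jack (x of jack_center in the frame of nest between -0.0065 and 0.0065 m and y of jack_center in the frame of nest between -0.005 and 0.005 m and z of jack_center in the frame of nest between 0.0195 and 0.0245 m and x of jack_tip in the frame of nest below -0.02 m and angle between jack_center's own z axis and vertical below 0.08 rad and value of joint lever above 0.87 rad and contact force between contact and jack above 2.5 N), for 0.2 s.
At the end, for the whole second after the job is handed in: The robot holds the lever (over 1 N) at rest above 0.87 rad; the contact presses on the jack with over 2.5 N; the jack stands untouched in the nest, centre within 6.5 mm in x and 5 mm in y, 2.5 mm of full depth, upright to 0.08 rad, barrel to the plunger; the catch lies open, above 2.2 rad (all of step 4 and contact force between the fingers and jack below 0.05 N and contact force between any of the fingers, the arm and lever_handle above 1 N and value of joint catch above 2.2 rad and velocity of joint lever between -0.1 and 0.1 rad/s); the arm keeps its last pose, push and grip.
It fails at once if the tub is moved more than 30 mm (distance of tub from where it was at the start of the episode above 0.03 m).
It fails at once if the bottle is moved more than 30 mm (distance of bottle from where it was at the start of the episode above 0.03 m).
It fails at once if the screwdriver is moved more than 30 mm (distance of screwdriver from where it was at the start of the episode above 0.03 m).
It also fails if it takes over 72 s, if anything falls off the work surface, if the arm or the gripper's body presses on something with over 40 N, if the wrist force passes 120 N, or if a joint passes its speed limit or range.

## Working session

There is one attempt and no reset: what is moved stays moved. The work goes in short steps, Python scripts to look and compute and a shell command to move; the robot and the scene stay as the last step left them, time stands still between calls to the robot, and variables do not carry over. Pictures are saved under pics/ and viewed, and the job is handed in when it is done.

```bash
mkdir -p pics; ls
cat > h.py <<'E'
import numpy as np, cv2, pickle
from plant import monitor, eyes, ticket
def snap(n,tag):
    o=monitor.get_obs(); s=eyes.snapshot(n); s['obs']=o
    pickle.dump(s,open(f'pics/{tag}.pkl','wb'))
    cv2.imwrite(f'pics/{tag}.png',s['image'][:,:,::-1]); return s
E
python3 - <<'E'
from h import *
print(monitor.get_obs())
for n in ('side','top','wrist'):
    s=snap(n,n+'0'); print(n,[k for k in s],s['K'],s.get('camera_from_world',s.get('hand_eye')), s.get('dist'), (s['depth']>0).mean())
E
```

```text
pics
{'clock': 0.0, 'joint_pos': array([-6.05539527e+01,  2.05917385e+01,  6.33937377e-01, -1.97474884e-02,
       -7.01364553e+01, -1.65056995e+01]), 'qvel': array([-0.04610923, -0.04376582, -0.00036492, -0.03859934, -0.10440372,
       -0.00975143]), 'tau': array([ 8.24567924e-04, -5.82715130e+01,  2.93059623e+01,  6.99720874e+00,
        6.83120350e-03, -2.33952396e-04]), 'tool_pos': array([ 0.15100401, -0.65738838,  0.22562169]), 'orientation': array([ 95.36534588,  89.90393223, 108.29896855]), 'force': array([ 0.0548788 ,  0.13475283, -0.12189478]), 'moment': array([-6.55301232e-05, -5.81689770e-02, -2.66863776e-02]), 'opening': 0.08755237119237148}
side ['image', 'depth', 'K', 'camera_from_world', 'obs'] [[391.1598001    0.         283.6233287 ]
 [  0.         391.1598001  210.03706066]
 [  0.           0.           1.        ]] [[-0.99918985 -0.04003927 -0.0040625   0.52074453]
 [ 0.02310955 -0.6534712   0.75659854 -0.10574321]
 [-0.03294838  0.75589169  0.65386707 -0.98667903]
 [ 0.          0.          0.          1.        ]] None 0.9960289115646258
top ['image', 'depth', '
[... 156 characters left out ...]
]] [[ 0.00465804 -0.99967218 -0.02517604  0.02033108]
 [ 0.99233216  0.0015113   0.12359042 -0.51746594]
 [-0.12351186 -0.02555868  0.9920139  -0.92114658]
 [ 0.          0.          0.          1.        ]] None 0.9957482993197279
wrist ['image', 'depth', 'K', 'hand_eye', 'obs'] [[336.20082802   0.         274.93921673]
 [  0.         336.20082802 214.46812417]
 [  0.           0.           1.        ]] [[-4.29216347e-04  2.52269899e-01 -9.67656816e-01 -1.57081615e-01]
 [ 9.99999559e-01 -7.00460130e-04 -6.26173612e-04  1.02714629e-03]
 [-8.35769773e-04 -9.67656658e-01 -2.52269487e-01 -6.71360273e-02]
 [ 0.00000000e+00  0.00000000e+00  0.00000000e+00  1.00000000e+00]] None 0.9931292517006802
```

View pics/top0.png

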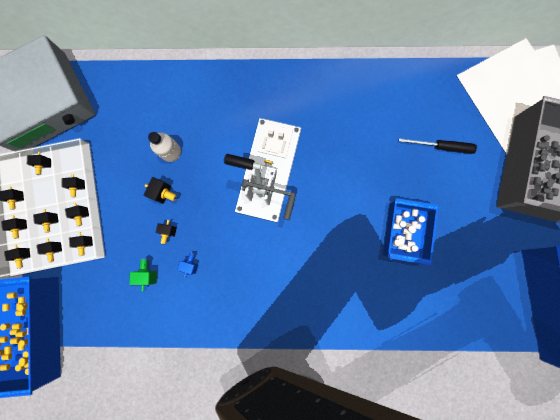

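View pics/side0.png

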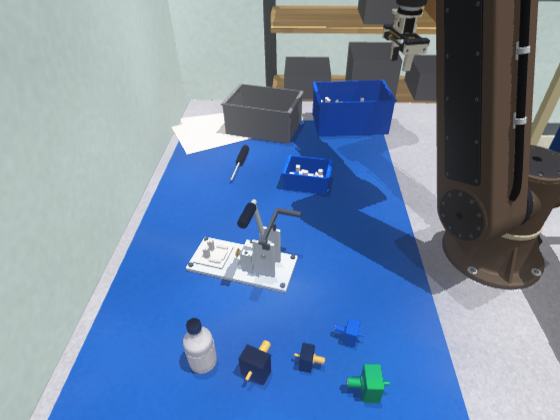

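View pics/wrist0.png

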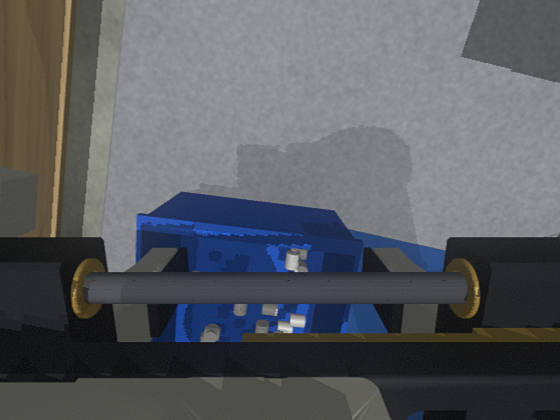

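```bash
cat >> h.py <<'E'
def load(t): return pickle.load(open(f'pics/{t}.pkl','rb'))
from scipy.spatial.transform import Rotation as Ro
def wfc(s):
    if 'camera_from_world' in s: return np.linalg.inv(s['camera_from_world'])
    o=s['obs']; T=np.eye(4); T[:3,:3]=Ro.from_euler('xyz',o['orientation'],degrees=True).as_matrix(); T[:3,3]=o['tool_pos']
    return T@s['hand_eye']
def ray(s,u,v):
    K=s['K']; d=np.array([(u-K[0,2])/K[0,0],-(v-K[1,2])/K[1,1],-1.]); T=wfc(s)
    return T[:3,3],T[:3,:3]@d
def onz(s,u,v,z):
    c,d=ray(s,u,v); return c+d*(z-c[2])/d[2]
def cloud(s):
    K=s['K'];h,w=s['depth'].shape;v,u=np.mgrid[:h,:w]; D=s['depth']
    P=np.stack([(u-K[0,2])/K[0,0]*D,-(v-K[1,2])/K[1,1]*D,-D],-1); T=wfc(s)
    W=P@T[:3,:3].T+T[:3,3]; W[D<=0]=np.nan; return W
def two(s1,p1,s2,p2):
    A=[];b=[]
    c1,d1=ray(s1,*p1);c2,d2=ray(s2,*p2)
    M=np.stack([d1,-d2],1);t=np.linalg.lstsq(M,c2-c1,rcond=None)[0]
    a,b=c1+t[0]*d1,c2+t[1]*d2
    return (a+b)/2,np.linalg.norm(a-b)
def crop(s,u0,v0,u1,v1,k,name):
    im=s['image'][v0:v1,u0:u1,::-1]; cv2.imwrite(f'pics/{name}.png',cv2.resize(im,None,fx=k,fy=k,interpolation=cv2.INTER_CUBIC))
E
python3 - <<'E'
from h import *
t=load('top0');s=load('side0')
crop(t,120,110,310,300,3,'c1'); crop(s,170,190,390,410,3,'c2')
W=cloud(t)
for n,p in dict(big=(158,188),small=(165,230),blue=(188,264),green=(142,272),bot=(160,145),mat=(200,200),fix=(262,128),tub=(410,230)).items(): print(n,W[p[1],p[0]].round(4))
W=cloud(s)
for n,p in dict(big=(256,363),small=(307,355),mat=(320,260),fixb=(215,246)).items(): print(n,W[p[1],p[0]].round(4))
E
```

```text
big [0.5625 0.3227 0.061 ]
small [0.463  0.3074 0.0434]
blue [0.3822 0.2493 0.0414]
green [0.3634 0.3529 0.0574]
bot [0.657  0.3088 0.1   ]
mat [0.5422 0.2351 0.0016]
fix [0.7272 0.0791 0.0105]
tub [ 0.4652 -0.2799  0.0371]
big [0.5566 0.3483 0.0608]
small [0.4644 0.3204 0.0443]
mat [ 0.4292  0.0413 -0.0015]
fixb [0.6921 0.023  0.0195]
```

View pics/c1.png

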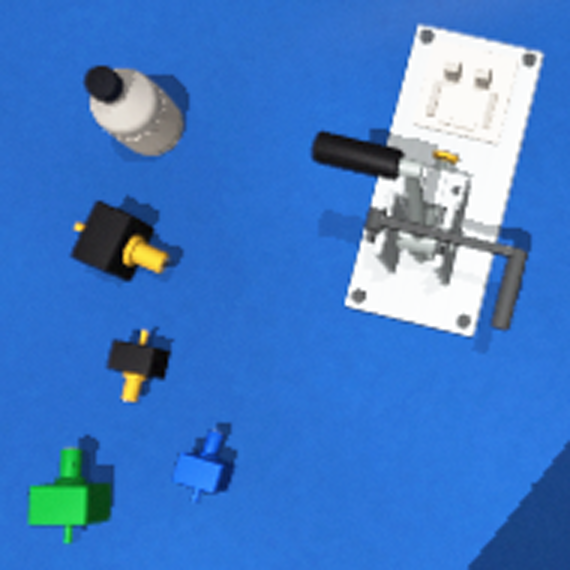

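View pics/c2.png

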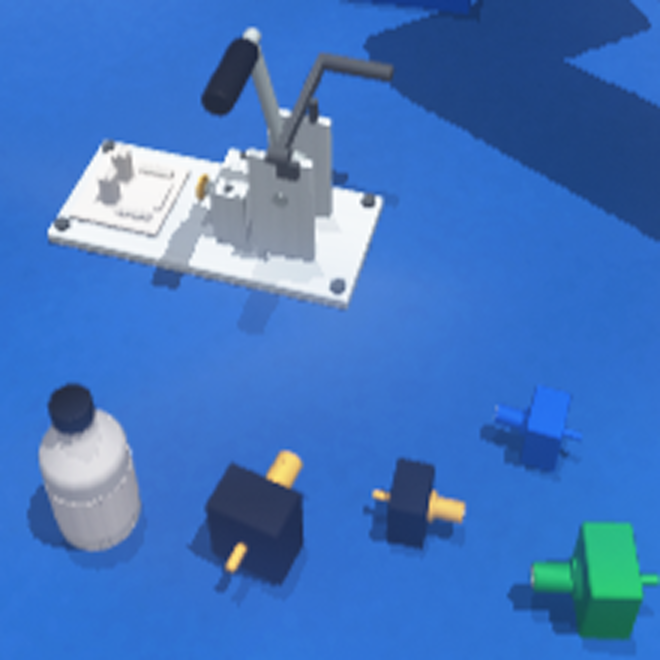

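Run:
```python
from h import *
t=load('top0');s=load('side0')
for nm,S in (('top',t),('side',s)):
    W=cloud(S); im=S['image'].astype(int)
    # jack top
    near=np.hypot(W[...,0]-.463,W[...,1]-.312)<.045
    blk=im.max(-1)<75
    m=near&blk&(abs(W[...,2]-.044)<.006)
    p=W[m]; r=cv2.minAreaRect((p[:,:2]*1000).astype(np.float32)); print(nm,'jacktop',m.sum(),p.mean(0).round(4),r)
    br=near&(im[...,0]>im[...,2]+60); p=W[br]
    k,lab=cv2.connectedComponents(br.astype(np.uint8))
    for i in range(1,k):
        q=W[lab==i]; 
        if len(q)>4:
            uv=np.argwhere(lab==i)[:,::-1]; print('  brass',len(q),q.mean(0).round(4),q.min(0).round(4),q.max(0).round(4),uv.min(0),uv.max(0))
    # base
    wh=(im.min(-1)>110)&(abs(W[...,2]-.012)<.006)&(np.hypot(W[...,0]-.65,W[...,1]-.05)<.17)
    p=W[wh]; r=cv2.minAreaRect((p[:,:2]*1000).astype(np.float32)); print('base',wh.sum(),p[:,2].mean().round(4),r, cv2.boxPoints(r).round(0).tolist())
```

```text
top jacktop 128 [0.4658 0.3104 0.0434] ((465.78070068359375, 311.3423156738281), (33.72943115234375, 22.866024017333984), 77.6932373046875)
  brass 9 [0.4847 0.3089 0.0232] [4.789e-01 3.060e-01 4.000e-04] [0.4912 0.3151 0.0287] [167 220] [168 224]
  brass 51 [0.4439 0.3144 0.0298] [0.4323 0.3068 0.0214] [0.4541 0.3215 0.0435] [161 234] [167 243]
base 2666 0.0124 ((620.6207275390625, 63.676910400390625), (110.40203857421875, 250.084716796875), 76.3576889038086) [[486.0, 40.0], [729.0, -19.0], [755.0, 88.0], [512.0, 147.0]]
side jacktop 0 [nan nan nan] ((0.0, 0.0), (0.0, 0.0), 0.0)
  brass 7 [0.4843 0.3102 0.0261] [0.481  0.3077 0.0238] [0.4868 0.3115 0.0284] [295 354] [298 355]
  brass 69 [0.4432 0.3193 0.0297] [0.4318 0.3108 0.0265] [0.4527 0.3242 0.0335] [313 354] [324 362]
base 2279 0.0122 ((620.1519775390625, 65.69088745117188), (113.34425354003906, 250.4860382080078), 76.20954895019531) [[485.0, 41.0], [728.0, -19.0], [755.0, 91.0], [512.0, 151.0]]<stdin>:9: RuntimeWarning: Mean of empty slice.
  ret = um.true_divide(
```

```bash
cat >> h.py <<'E'
def pose():
    o=monitor.get_obs(); return o,Ro.from_euler('xyz',o['orientation'],degrees=True)
def goto(xyz,yawy,tilt=None,tiltdeg=0):
    """shift (m, units) and rotvec (units of 5deg) to tcp xyz, tool x down, tool y at yawy deg"""
    o,R=pose(); a=np.radians(yawy); y=np.array([np.cos(a),np.sin(a),0]);x=np.array([0,0,-1.])
    G=Ro.from_matrix(np.stack([x,y,np.cross(x,y)],1)); rv=(G*R.inv()).as_rotvec(degrees=True)
    d=np.array(xyz)-o['tool_pos']
    ty=R.as_matrix()[:,1]
    print('t',round(o['clock'],3),'pos',o['tool_pos'].round(4),'F',o['force'].round(1),'op',round(o['opening'],4),'tyaw',round(np.degrees(np.arctan2(ty[1],ty[0])),2))
    print(' shift mm',(d*1000).round(1),'units',(d/.06).round(3),'rot units',(rv/5).round(2),'j',o['joint_pos'].round(1))
E
python3 - <<'E'
from h import *
goto((.4658,.311,.3),77.7)
goto((.4658,.311,.3),77.7-180)
E
```

```text
t 0.15 pos [ 0.151  -0.6575  0.2258] F [ 0.2 -0.2  0.1] op 0.0878 tyaw 102.93
 shift mm [314.8 968.5  74.2] units [ 5.246 16.142  1.236] rot units [-0.01 -0.   -5.05] j [-60.6  20.6   0.6  -0.  -70.1 -16.5]
t 0.15 pos [ 0.151  -0.6575  0.2258] F [ 0.2 -0.2  0.1] op 0.0878 tyaw 102.93
 shift mm [314.8 968.5  74.2] units [ 5.246 16.142  1.236] rot units [ 0.000e+00 -2.000e-02  3.095e+01] j [-60.6  20.6   0.6  -0.  -70.1 -16.5]
```

```bash
python3 -m crank '[{"linear":[0.62,0.75,0.22],"rot":[0,0,-0.4],"hand":1},{"linear":[0.62,0.75,0.22],"rot":[0,0,-0.4],"hand":1},{"linear":[0.62,0.75,0.22],"rot":[0,0,-0.4],"hand":1},{"linear":[0.62,0.75,0.22],"rot":[0,0,-0.4],"hand":1},{"linear":[0.62,0.75,0.22],"rot":[0,0,-0.4],"hand":1},{"linear":[0.62,0.75,0.22],"rot":[0,0,-0.4],"hand":1},{"linear":[0.62,0.75,0.22],"rot":[0,0,-0.4],"hand":1},{"linear":[0.62,0.75,0.22],"rot":[0,0,-0.4],"hand":1},{"linear":[0.17,1,0],"rot":[0,0,-0.4],"hand":1},{"linear":[0.17,1,0],"rot":[0,0,-0.4],"hand":1},{"linear":[0.17,1,0],"rot":[0,0,-0.4],"hand":1},{"linear":[0.17,1,0],"rot":[0,0,-0.4],"hand":1},{"linear":[0,1,0],"rot":[0,0,0],"hand":1}]'
python3 - <<'E'
from h import *
snap('wrist','w1')
goto((.4658,.311,.3),77.7)
E
```

```text
clock: 1.78
tool_pos: [0.4943, 0.0217, 0.3299]
orientation: [106.2, 89.5, 93.9]
force: [0.9, 0.2, 0.7]
opening: 0.0877
t 1.825 pos [0.4944 0.0272 0.3297] F [-0.4  3.1  0.2] op 0.0879 tyaw 77.87
 shift mm [-28.6 283.8 -29.7] units [-0.476  4.731 -0.495] rot units [-0.11 -0.   -0.03] j [  25.5    0.2  -11.1   -0.5  -78.5 -127.5]
```

View pics/w1.png

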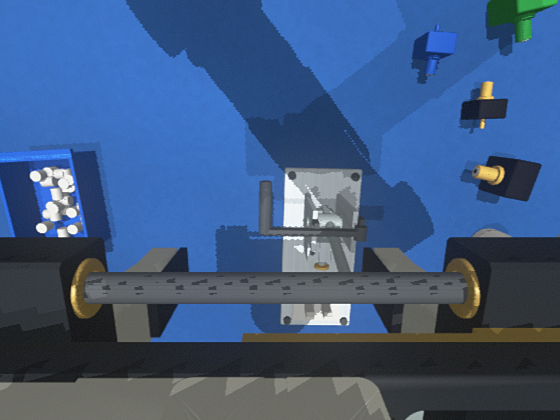

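Run:
```python
from h import *
S=load('w1');t=load('top0');s=load('side0')
W=cloud(S); im=S['image'].astype(int)
near=np.hypot(W[...,0]-.463,W[...,1]-.312)<.045
m=near&(im.max(-1)<75)&(abs(W[...,2]-.044)<.006)
p=W[m]; r=cv2.minAreaRect((p[:,:2]*1000).astype(np.float32)); print('jacktop',m.sum(),p.mean(0).round(4),r)
br=near&(im[...,0]>im[...,2]+60)&(W[...,0]<.46); p=W[br]; print(len(p),p.mean(0),p.min(0),p.max(0))
wh=(im.min(-1)>90)&(abs(W[...,2]-.012)<.006)&(np.hypot(W[...,0]-.65,W[...,1]-.05)<.17)
p=W[wh]; r=cv2.minAreaRect((p[:,:2]*1000).astype(np.float32)); print('base',wh.sum(),p[:,2].mean().round(4),r)
# fixture-frame measurement
c=np.array([.6204,.0645]); a=np.radians(-13.65); R=np.array([[np.cos(a),np.sin(a)],[-np.sin(a),np.cos(a)]])
for n,S in (('top',t),('side',s)):
    W=cloud(S); L=(W[...,:2]-c)@R.T; Z=W[...,2]
    near=(abs(L[...,0])<.14)&(abs(L[...,1])<.13)
    im=S['image'].astype(int)
    def rep(nm,m):
        q=np.c_[L[m],Z[m]]*1000; print(n,nm,len(q),'min',np.percentile(q,2,axis=0).round(1),'max',np.percentile(q,98,axis=0).round(1),'med',np.median(q,axis=0).round(1))
    rep('backstop',near&(Z>.035)&(Z<.06)&(L[...,0]>.04))
    rep('nestfloor',near&(Z>.0155)&(Z<.022)&(L[...,0]>.02))
    rep('guides',near&(Z>.0225)&(Z<.03)&(L[...,0]>.02))
    rep('handle',near&(Z>.19)&(im.max(-1)<70)&(L[...,1]>.005))
    rep('brass',near&(im[...,0]>im[...,2]+60)&(Z>.02))
    rep('pin',near&(Z>.11)&(L[...,1]<-.065))
    rep('catchbar',near&(Z>.11)&(L[...,1]<-.03)&(L[...,1]>-.06))
    rep('plates',near&(Z>.11)&(Z<.124)&(im.min(-1)>110)&(L[...,1]<.04))
```

```text
jacktop 562 [0.4645 0.3121 0.0428] ((464.814453125, 313.5409240722656), (36.63099670410156, 23.11077117919922), 79.45532989501953)
181 [0.44187212 0.31666021 0.02813147] [ 4.30870793e-01  3.07966088e-01 -1.00040737e-04] [0.45264211 0.34140532 0.03291116]
base 5281 0.0114 ((619.9423828125, 65.17112731933594), (110.02764129638672, 249.79920959472656), 76.50511169433594)
top backstop 67 min [ 80.  -19.8  36.6] max [92.3 16.9 52.7] med [84.  -8.6 47.6]
top nestfloor 663 min [ 38.  -40.7  15.6] max [114.   40.3  21.5] med [74.5 -0.8 17.8]
top guides 75 min [ 43.4 -27.5  22.6] max [88.1 25.7 29.1] med [60.4 -1.2 24.3]
top handle 270 min [-48.4   8.4 205.6] max [-29.2  62.7 215.9] med [-40.   35.8 211.8]
top brass 18 min [  8.  -11.2  43.2] max [11.8  7.6 53.3] med [ 9.3 -2.  49.4]
top pin 190 min [-121.9  -87.6  123.9] max [-64.  -67.1 134. ] med [-90.4 -80.5 130.3]
top catchbar 51 min [-69.7 -58.7 120. ] max [-62.8 -31.6 133.7] med [-66.8 -45.3 130.3]
top plates 108 min [-89.3 -44.9 111.1] max [-40.7  30.6 123.3] med [-69.3  19.  117.5]
side backstop 89 min [ 78.6 -18.6  35.5] max [91.4 20.9 52.1] med [83.2 -5.  45.7]
side nestfloor 519 min [ 37.3 -37.3  15.6] max [112.8  38.9  21.5] med [69.2  8.4 17.7]
side guides 82 min [ 42.2 -25.7  22.6] max [88.1 27.7 29.5] med [67.   3.  24.4]
side handle 170 min [-50.   12.7 199.9] max [-34.4  69.1 214.8] med [-45.5  45.9 210.3]
side brass 10 min [ 7.9 -3.7 44.7] max [10.6  9.1 53.5] med [ 8.5  2.7 51. ]
side pin 151 min [-123.1  -83.1  121.1] max [-65.9 -69.  132.9] med [-93.8 -75.3 129.3]
side catchbar 43 min [-70.5 -59.8 119.2] max [-63.5 -30.9 132.5] med [-68.6 -46.3 129.7]
side plates 100 min [-90.1 -23.7 110.7] max [-41.6  28.2 123.2] med [-71.   20.2 115.9]
```

Run:
```python
from h import *
t=load('top0');s=load('side0');crop(t,225,100,310,230,6,'c3')
crop(s,180,185,310,300,5,'c4')
```

```text
(no output)
```

View pics/c3.png

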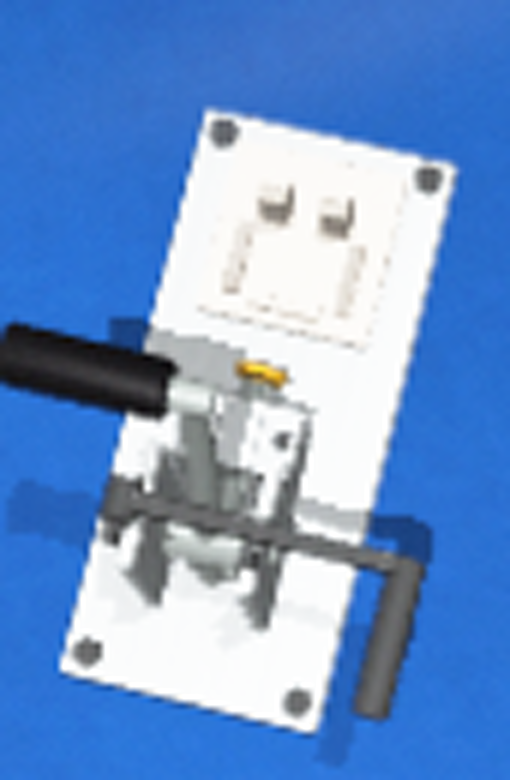

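View pics/c4.png

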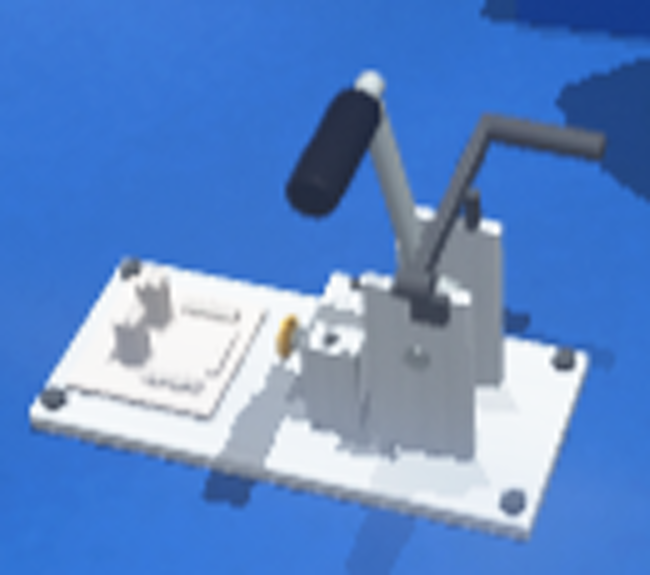

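Run:
```python
from h import *
s=snap('side','side1'); crop(s,130,0,530,300,2,'c5')
```

```text
(no output)
```

View pics/c5.png

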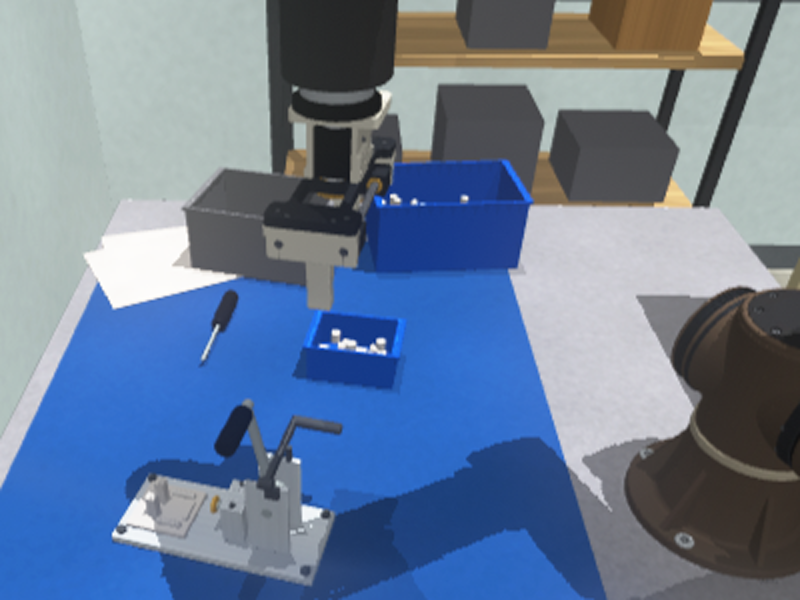

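```bash
python3 -m crank '[{"linear":[-0.026,0.264,-0.02],"rot":[0,0,1],"hand":0.8},{"linear":[-0.026,0.264,-0.02],"rot":[0,0,1],"hand":0.8},{"linear":[-0.026,0.264,-0.02],"rot":[0,0,1],"hand":0.8},{"linear":[-0.026,0.264,-0.02],"rot":[0,0,1],"hand":0.8},{"linear":[-0.026,0.264,-0.02],"rot":[0,0,1],"hand":0.8},{"linear":[-0.026,0.264,-0.02],"rot":[0,0,1],"hand":0.8},{"linear":[-0.026,0.264,-0.02],"rot":[0,0,1],"hand":0.8},{"linear":[-0.026,0.264,-0.02],"rot":[0,0,1],"hand":0.8},{"linear":[-0.026,0.264,-0.02],"rot":[0,0,1],"hand":0.8},{"linear":[-0.026,0.264,-0.02],"rot":[0,0,1],"hand":0.8},{"linear":[-0.026,0.264,-0.02],"rot":[0,0,1],"hand":0.8},{"linear":[-0.026,0.264,-0.02],"rot":[0,0,1],"hand":0.8},{"linear":[-0.026,0.264,-0.02],"rot":[0,0,1],"hand":0.8},{"linear":[-0.026,0.264,-0.02],"rot":[0,0,1],"hand":0.8},{"linear":[-0.026,0.264,-0.02],"rot":[0,0,1],"hand":0.8},{"linear":[-0.026,0.264,-0.02],"rot":[0,0,1],"hand":0.8},{"linear":[-0.026,0.264,-0.02],"rot":[0,0,1],"hand":0.8},{"linear":[-0.026,0.264,-0.02],"rot":[0,0,1],"hand":0.8}]'
python3 - <<'E'
from h import *
goto((.465,.313,.2),-101.2)
E
```

```text
clock: 4.12
tool_pos: [0.4639, 0.3115, 0.3044]
orientation: [133.1, 89.2, -146.1]
force: [-0.1, -0.1, 0.0]
opening: 0.0699
t 4.125 pos [0.4639 0.3115 0.3044] F [-0.1 -0.1  0. ] op 0.0699 tyaw 170.87
 shift mm [   1.1    1.5 -104.4] units [ 0.019  0.024 -1.739] rot units [ 0.17 -0.04 17.59] j [ 53.8   7.7  -6.3  -0.3 -76.8 -62.8]
```

```bash
python3 -m crank '[{"linear":[0,0,-0.1],"rot":[0,0,1],"hand":0.8},{"linear":[0,0,-0.1],"rot":[0,0,1],"hand":0.8},{"linear":[0,0,-0.1],"rot":[0,0,1],"hand":0.8},{"linear":[0,0,-0.1],"rot":[0,0,1],"hand":0.8},{"linear":[0,0,-0.1],"rot":[0,0,1],"hand":0.8},{"linear":[0,0,-0.1],"rot":[0,0,1],"hand":0.8},{"linear":[0,0,-0.1],"rot":[0,0,1],"hand":0.8},{"linear":[0,0,-0.1],"rot":[0,0,1],"hand":0.8},{"linear":[0,0,-0.1],"rot":[0,0,1],"hand":0.8},{"linear":[0,0,-0.1],"rot":[0,0,1],"hand":0.8},{"linear":[0,0,-0.1],"rot":[0,0,1],"hand":0.8},{"linear":[0,0,-0.1],"rot":[0,0,1],"hand":0.8},{"linear":[0,0,-0.1],"rot":[0,0,1],"hand":0.8},{"linear":[0,0,-0.1],"rot":[0,0,1],"hand":0.8},{"linear":[0,0,-0.1],"rot":[0,0,1],"hand":0.8},{"linear":[0,0,-0.1],"rot":[0,0,1],"hand":0.8},{"linear":[0,0,-0.1],"rot":[0,0,1],"hand":0.8},{"linear":[0,0,0],"rot":[0,0,0.5],"hand":0.8},{"linear":[0,0,0],"rot":[0,0,0],"hand":0.8}]'
python3 - <<'E'
from h import *
goto((.465,.313,.11),-101.2)
s=snap('wrist','w2')
W=cloud(s); im=s['image'].astype(int)
near=np.hypot(W[...,0]-.463,W[...,1]-.312)<.045
m=near&(im.max(-1)<75)&(abs(W[...,2]-.044)<.006)
p=W[m]; r=cv2.minAreaRect((p[:,:2]*1000).astype(np.float32)); print('jacktop',m.sum(),p.mean(0).round(4),r)
E
```

```text
clock: 6.5
tool_pos: [0.4655, 0.3024, 0.1942]
orientation: [115.0, 88.8, -73.9]
force: [0.4, 0.5, -0.1]
opening: 0.0702
t 6.5 pos [0.4655 0.3024 0.1942] F [ 0.4  0.5 -0.1] op 0.0702 tyaw -98.94
 shift mm [ -0.5  10.6 -84.2] units [-0.008  0.176 -1.404] rot units [ 0.24  0.06 -0.45] j [ 53.9  10.9 -17.5   1.1 -62.4  26.6]
jacktop 580 [0.4642 0.3179 0.0427] ((465.4982604980469, 314.5751953125), (34.951839447021484, 23.971298217773438), 78.50068664550781)
```

View pics/w2.png

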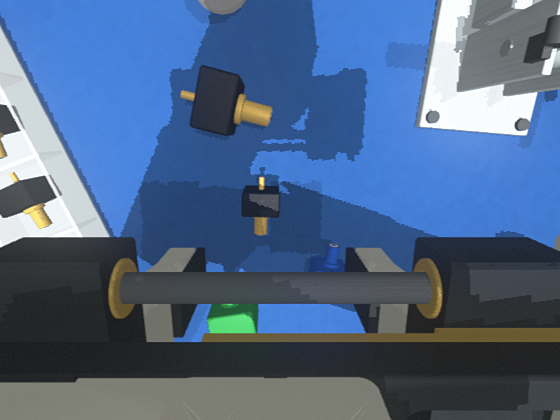

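```bash
python3 -m crank '[{"linear":[0,0.09,-0.4],"rot":[0.12,0.03,-0.25],"hand":0.75},{"linear":[0,0.09,-0.5],"rot":[0.12,0.03,-0.25],"hand":0.75},{"linear":[0,0.01,-0.5],"rot":[0,0,0],"hand":0.75},{"linear":[0,0,0],"rot":[0,0,0],"hand":0.75}]'
python3 - <<'E'
from h import *
goto((.465,.3135,.0145),-101.4)
s=snap('wrist','w3')
E
```

```text
clock: 7.05
tool_pos: [0.4662, 0.3138, 0.1092]
orientation: [-112.0, 89.8, 56.2]
force: [-0.7, 0.3, -0.0]
opening: 0.0657
t 7.05 pos [0.4662 0.3138 0.1092] F [-0.7  0.3 -0. ] op 0.0657 tyaw -101.84
 shift mm [ -1.2  -0.3 -94.7] units [-0.02  -0.005 -1.579] rot units [-0.03  0.02  0.09] j [ 53.9  16.  -22.7  -0.  -51.1  24.3]
```

View pics/w3.png

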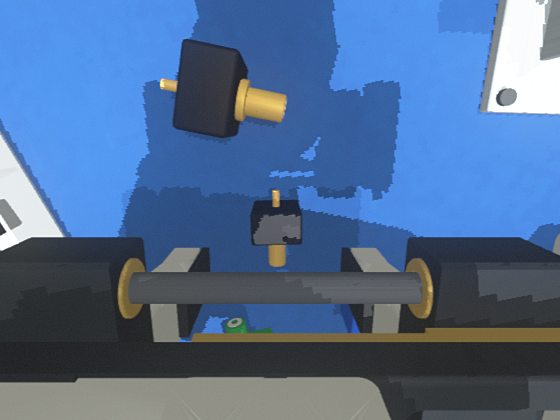

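```bash
python3 -m crank '[{"linear":[-0.02,0,-0.5],"rot":[0,0,0.08],"hand":0.75},{"linear":[0,0,-0.5],"rot":[0,0,0],"hand":0.75},{"linear":[0,0,-0.45],"rot":[0,0,0],"hand":0.75},{"linear":[0,0,-0.12],"rot":[0,0,0],"hand":0.75},{"linear":[0,0,0],"rot":[0,0,0],"hand":0.75}]'
python3 - <<'E'
from h import *
goto((.465,.3135,.0145),-101.4)
s=snap('wrist','w4')
E
```

```text
clock: 7.72
tool_pos: [0.4708, 0.3194, 0.0233]
orientation: [-122.7, 88.9, 45.9]
force: [-0.0, 0.1, 0.1]
opening: 0.0657
t 7.725 pos [0.4708 0.3194 0.0233] F [-0.   0.1  0.1] op 0.0657 tyaw -101.38
 shift mm [-5.8 -5.9 -8.8] units [-0.096 -0.099 -0.147] rot units [-0.16  0.15 -0.  ] j [ 54.   22.3 -27.5   0.2 -39.1  24.5]
```

View pics/w4.png

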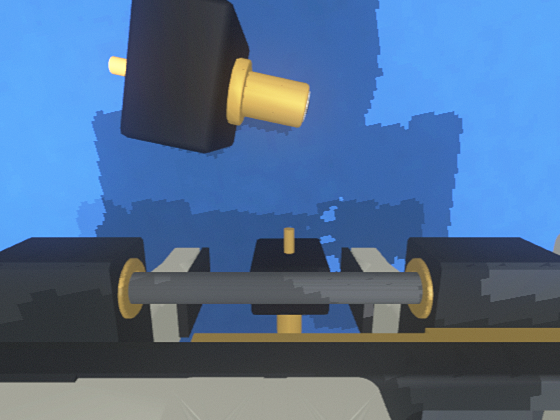

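```bash
python3 -m crank '[{"linear":[-0.096,-0.099,0],"rot":[-0.16,0.15,0],"hand":0.75},{"linear":[0,0,-0.147],"rot":[0,0,0],"hand":0.75},{"linear":[0,0,0],"rot":[0,0,0],"hand":0.75}]'
python3 - <<'E'
from h import *
goto((.465,.3135,.0145),-101.4)
E
```

```text
clock: 8.15
tool_pos: [0.4657, 0.3145, 0.0169]
orientation: [-120.7, 89.8, 48.0]
force: [0.2, -0.2, 0.2]
opening: 0.0656
t 8.15 pos [0.4657 0.3145 0.0169] F [ 0.2 -0.2  0.2] op 0.0656 tyaw -101.37
 shift mm [-0.7 -1.  -2.4] units [-0.012 -0.016 -0.041] rot units [-0.03  0.03 -0.01] j [ 54.   22.8 -27.9   0.  -39.1  24.6]
```

```bash
python3 -m crank '[{"linear":[-0.012,-0.016,-0.045],"rot":[0,0,0],"hand":0.75},{"linear":[0,0,0],"rot":[0,0,0],"hand":0.3},{"linear":[0,0,0],"rot":[0,0,0],"hand":0.3},{"linear":[0,0,0],"rot":[0,0,0],"hand":0.3},{"linear":[0,0,0],"rot":[0,0,0],"hand":0.3},{"linear":[0,0,0],"rot":[0,0,0],"hand":0.3}]'
python3 - <<'E'
from h import *
goto((.465,.3135,.0145),-101.4)
E
```

```text
clock: 8.9
tool_pos: [0.4651, 0.3135, 0.0141]
orientation: [-122.6, 89.8, 46.0]
force: [0.3, 0.8, -0.4]
opening: 0.0356
t 8.9 pos [0.4651 0.3135 0.0141] F [ 0.3  0.8 -0.4] op 0.0356 tyaw -101.36
 shift mm [-0.1 -0.   0.4] units [-0.001 -0.001  0.006] rot units [-0.03  0.03 -0.01] j [ 54.   22.9 -28.2   0.  -38.7  24.6]
```

```bash
python3 -m crank '[{"linear":[0,0,0.3],"rot":[0,0,0],"hand":0.3},{"linear":[0,0,0.7],"rot":[0,0,0],"hand":0.3},{"linear":[0,0,0.9],"rot":[0,0,0],"hand":0.3},{"linear":[0,0,0.9],"rot":[0,0,0],"hand":0.3},{"linear":[0,0,0.9],"rot":[0,0,0],"hand":0.3},{"linear":[0,0,0.6],"rot":[0,0,0],"hand":0.3},{"linear":[0,0,0],"rot":[0,0,0],"hand":0.3}]'
python3 - <<'E'
from h import *
goto((.6824,.0499,.27),-103.55)
s=snap('wrist','w5')
E
```

```text
clock: 9.78
tool_pos: [0.4628, 0.3108, 0.2794]
orientation: [-144.2, 90.0, 24.4]
force: [-0.1, -0.3, -1.4]
opening: 0.0357
t 9.775 pos [0.4628 0.3108 0.2794] F [-0.1 -0.3 -1.4] op 0.0357 tyaw -101.4
 shift mm [ 219.6 -260.9   -9.4] units [ 3.66  -4.348 -0.157] rot units [-0.    0.   -0.43] j [ 54.    7.7  -9.6   0.  -72.7  24.6]
```

View pics/w5.png

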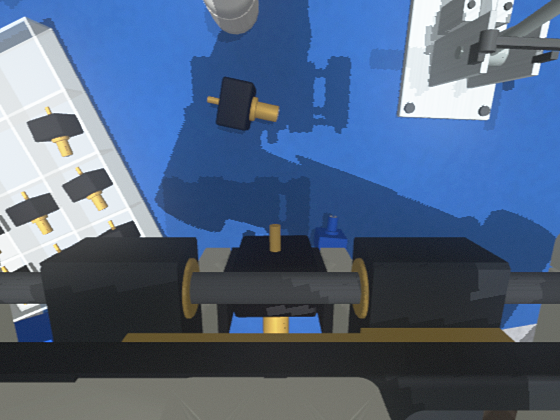

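```bash
python3 -m crank '[{"linear":[0.52,-0.62,0],"rot":[0,0,-0.06],"hand":0.3},{"linear":[0.52,-0.62,0],"rot":[0,0,-0.06],"hand":0.3},{"linear":[0.52,-0.62,0],"rot":[0,0,-0.06],"hand":0.3},{"linear":[0.52,-0.62,0],"rot":[0,0,-0.06],"hand":0.3},{"linear":[0.52,-0.62,0],"rot":[0,0,-0.06],"hand":0.3},{"linear":[0.52,-0.62,0],"rot":[0,0,-0.06],"hand":0.3},{"linear":[0.4,-0.45,0],"rot":[0,0,-0.06],"hand":0.3},{"linear":[0,0,0],"rot":[0,0,0],"hand":0.3},{"linear":[0,0,0],"rot":[0,0,0],"hand":0.3}]'
python3 - <<'E'
from h import *
goto((.6824,.0499,.16),-103.55)
s=snap('wrist','w6'); snap('top','t6'); snap('side','s6')
E
```

```text
clock: 10.95
tool_pos: [0.6722, 0.0505, 0.2595]
orientation: [31.6, 88.4, -161.9]
force: [0.1, 1.0, -0.4]
opening: 0.0356
t 10.95 pos [0.6722 0.0505 0.2595] F [ 0.1  1.  -0.4] op 0.0356 tyaw -103.49
 shift mm [ 10.2  -0.6 -99.5] units [ 0.17  -0.01  -1.658] rot units [ 0.1  -0.3  -0.01] j [ 20.8  20.5   4.9  -0.1 -76.   55.7]
```

View pics/w6.png

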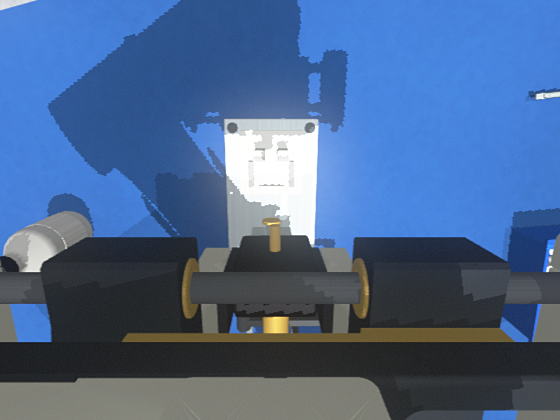

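View pics/s6.png

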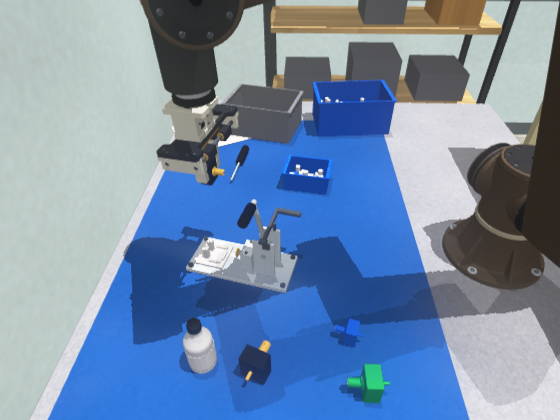

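Run:
```python
from h import *
c=np.array([.6202,.0649]); a=np.radians(-13.6); R=np.array([[np.cos(a),np.sin(a)],[-np.sin(a),np.cos(a)]])
S=load('w6')
W=cloud(S); L=(W[...,:2]-c)@R.T; Z=W[...,2]
near=(abs(L[...,0])<.14)&(abs(L[...,1])<.08)
def rep(nm,m):
    q=np.c_[L[m],Z[m]]*1000; print(nm,len(q),'min',np.percentile(q,2,axis=0).round(1),'max',np.percentile(q,98,axis=0).round(1),'med',np.median(q,axis=0).round(1))
rep('back',near&(Z>.035)&(Z<.06)&(L[...,0]>.04))
rep('floor',near&(Z>.0155)&(Z<.022)&(L[...,0]>.04))
rep('guides',near&(Z>.0225)&(Z<.03)&(L[...,0]>.02))
rep('base',near&(Z>.009)&(Z<.015)&(L[...,0]>.03))
h=near&(Z>.2)&(L[...,0]>.0); rep('held',h)
crop(S,200,100,340,260,4,'c6')
# held jack tail in tool frame
o=S['obs'];
im=S['image'].astype(int); b=(im[...,0]>im[...,2]+60)&(S['depth']<.25); 
T=Ro.from_euler('xyz',o['orientation'],degrees=True).as_matrix()
v,u=np.nonzero(b&(np.mgrid[:420,:560][0]<262)); p=(W[v,u]-o['tool_pos'])@T; print('tail tool',p.min(0),p.max(0),np.median(p,0))
v,u=np.nonzero(b&(np.mgrid[:420,:560][0]>305)&(abs(np.mgrid[:420,:560][1]-275)<30)); p=(W[v,u]-o['tool_pos'])@T; print('barrel tool',p.min(0),p.max(0),np.median(p,0))
dk=(im.max(-1)<75)&(S['depth']<.25)&(np.mgrid[:420,:560][0]<270)&(np.mgrid[:420,:560][0]>234)&(abs(np.mgrid[:420,:560][1]-275)<45)
p=(W[dk]-o['tool_pos'])@T; print('block tool',np.percentile(p,2,axis=0),np.percentile(p,98,axis=0))
```

```text
back 285 min [ 80.3 -17.7  43.6] max [92.  20.1 51.6] med [86.1 -5.8 47.8]
floor 3344 min [ 41.7 -35.5  15.7] max [114.2  38.1  21.1] med [80.2  1.8 17. ]
guides 220 min [ 44.3 -25.3  22.5] max [76.3 27.7 25.7] med [59.   7.8 23.9]
base 3127 min [ 30.6 -52.4   9.4] max [124.2  54.9  13. ] med [84.2  1.7 10.9]
held 91385 min [ 49.4 -62.1 271.1] max [ 94.6  52.1 373.8] med [ 8.200e+01 -1.000e-01  3.489e+02]
tail tool [-0.01287911 -0.00302912 -0.02400584] [-0.00655092  0.0007171  -0.01199347] [-0.01097134 -0.00161088 -0.01727935]
barrel tool [nan nan nan] [nan nan nan] [nan nan nan]
block tool [nan nan nan] [nan nan nan]
```

View pics/c6.png

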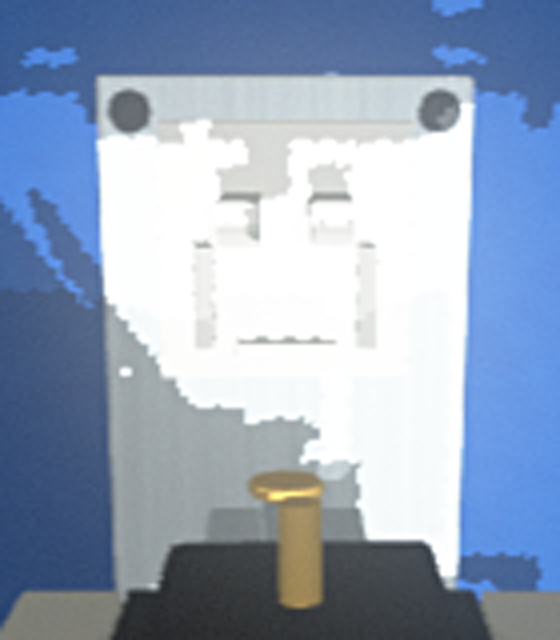

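```bash
python3 -m crank '[{"linear":[0.17,-0.01,-0.3],"rot":[0.1,-0.3,0],"hand":0.3},{"linear":[0,0,-0.6],"rot":[0,0,0],"hand":0.3},{"linear":[0,0,-0.6],"rot":[0,0,0],"hand":0.3},{"linear":[0,0,-0.5],"rot":[0,0,0],"hand":0.3},{"linear":[0,0,-0.5],"rot":[0,0,0],"hand":0.3},{"linear":[0,0,0],"rot":[0,0,0],"hand":0.3}]'
python3 - <<'E'
from h import *
goto((.6824,.0501,.05),-103.55)
E
```

```text
clock: 11.85
tool_pos: [0.681, 0.0569, 0.111]
orientation: [-147.9, 89.4, 19.2]
force: [-0.1, 0.3, -0.7]
opening: 0.0362
t 11.85 pos [0.681  0.0569 0.111 ] F [-0.1  0.3 -0.7] op 0.0362 tyaw -102.92
 shift mm [  1.4  -6.8 -61. ] units [ 0.024 -0.113 -1.017] rot units [-0.04  0.11 -0.13] j [ 21.1  25.9  -6.9   0.  -56.6  56. ]
```

```bash
python3 -m crank '[{"linear":[0.024,-0.113,-0.2],"rot":[-0.04,0.11,-0.13],"hand":0.3},{"linear":[0,-0.02,-0.3],"rot":[0,0,0],"hand":0.3},{"linear":[0,-0.02,-0.3],"rot":[0,0,0],"hand":0.3},{"linear":[0,0,0],"rot":[0,0,0],"hand":0.3}]'
python3 - <<'E'
from h import *
goto((.6824,.0501,.032),-103.55)
s=snap('side','s7');crop(s,170,150,310,290,5,'c7'); s=snap('wrist','w7')
E
```

```text
clock: 12.35
tool_pos: [0.6841, 0.0482, 0.0635]
orientation: [-158.1, 89.8, 8.3]
force: [0.6, 0.5, -1.6]
opening: 0.0357
t 12.35 pos [0.6841 0.0482 0.0635] F [ 0.6  0.5 -1.6] op 0.0357 tyaw -103.53
 shift mm [ -1.7   1.9 -31.5] units [-0.028  0.031 -0.524] rot units [-0.01  0.04 -0.  ] j [ 20.3  28.9  -8.9   0.1 -52.   56.1]
```

View pics/c7.png

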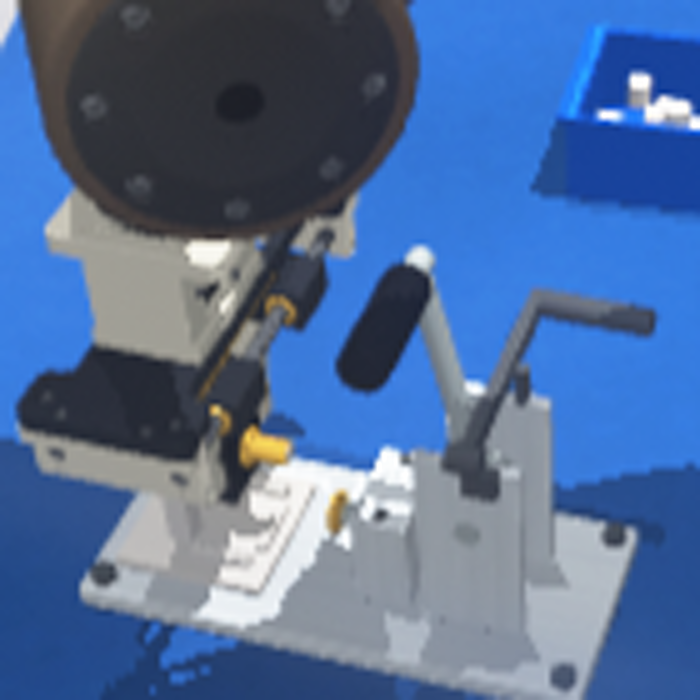

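View pics/w7.png

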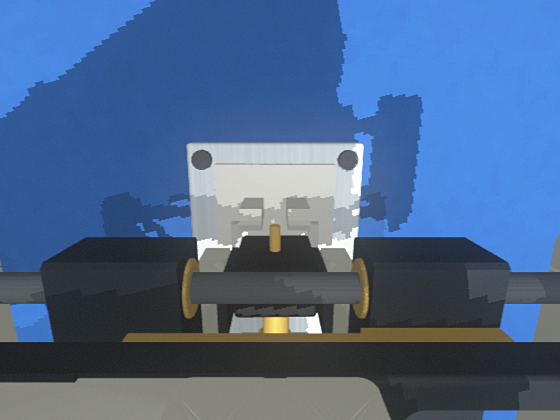

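```bash
python3 -m crank '[{"linear":[-0.03,0.025,-0.1],"rot":[0,0.04,0],"hand":0.3},{"linear":[0,0,-0.15],"rot":[0,0,0],"hand":0.3},{"linear":[0,0,0],"rot":[0,0,0],"hand":0.3}]'
python3 - <<'E'
from h import *
goto((.6824,.0497,.032),-103.55)
E
```

```text
clock: 12.82
tool_pos: [0.684, 0.0505, 0.0506]
orientation: [-147.5, 89.7, 19.0]
force: [-0.6, 0.9, -0.3]
opening: 0.0359
t 12.825 pos [0.684  0.0505 0.0506] F [-0.6  0.9 -0.3] op 0.0359 tyaw -103.49
 shift mm [ -1.6  -0.8 -18.6] units [-0.027 -0.013 -0.311] rot units [-0.02  0.05 -0.01] j [ 20.5  29.6  -9.6   0.  -50.5  56. ]
```

```bash
python3 -m crank '[{"linear":[-0.035,-0.015,-0.1],"rot":[-0.02,0.05,0],"hand":0.3},{"linear":[-0.01,0,-0.1],"rot":[0,0,0],"hand":0.3},{"linear":[0,0,0],"rot":[0,0,0],"hand":0.3}]'
python3 - <<'E'
from h import *
goto((.6824,.0497,.032),-103.55)
E
```

```text
clock: 13.2
tool_pos: [0.6812, 0.0495, 0.0379]
orientation: [132.3, 90.0, -61.2]
force: [0.5, 0.3, -1.2]
opening: 0.0362
t 13.2 pos [0.6812 0.0495 0.0379] F [ 0.5  0.3 -1.2] op 0.0362 tyaw -103.49
 shift mm [ 1.2  0.2 -5.9] units [ 0.02   0.003 -0.098] rot units [ 0.    0.   -0.01] j [ 20.5  30.3 -10.3   0.  -49.3  56. ]
```

```bash
python3 -m crank '[{"linear":[0.01,0,-0.06],"rot":[0,0,0],"hand":0.3},{"linear":[0,0,-0.04],"rot":[0,0,0],"hand":0.3},{"linear":[0,0,0],"rot":[0,0,0],"hand":0.3}]'
python3 - <<'E'
from h import *
goto((.6824,.0497,.032),-103.55)
s=snap('side','s8');crop(s,170,150,310,290,5,'c8'); s=snap('wrist','w8')
E
```

```text
clock: 13.58
tool_pos: [0.6822, 0.0496, 0.0322]
orientation: [178.1, 89.9, -15.4]
force: [0.4, 0.2, -1.1]
opening: 0.0363
t 13.575 pos [0.6822 0.0496 0.0322] F [ 0.4  0.2 -1.1] op 0.0363 tyaw -103.47
 shift mm [ 0.2  0.1 -0.2] units [ 0.003  0.002 -0.003] rot units [ 0.    0.01 -0.02] j [ 20.5  30.7 -10.5   0.  -48.7  56. ]
```

View pics/c8.png

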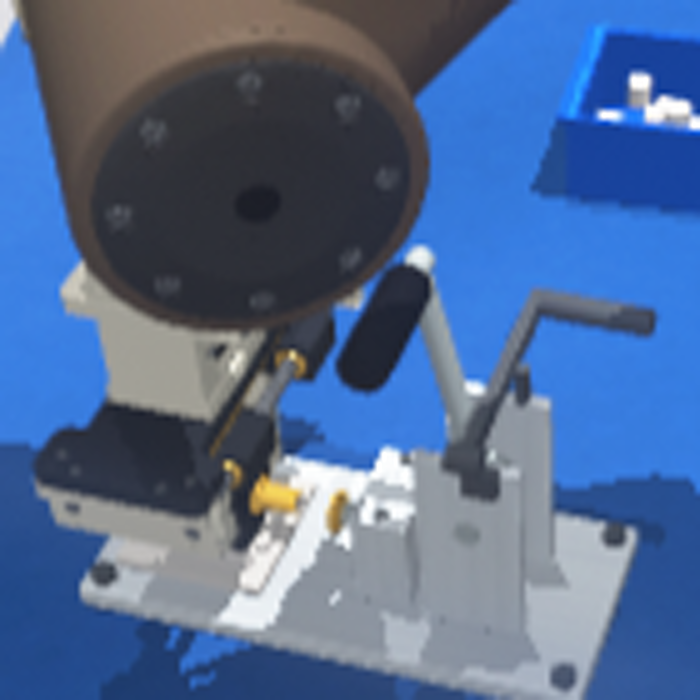

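View pics/w8.png

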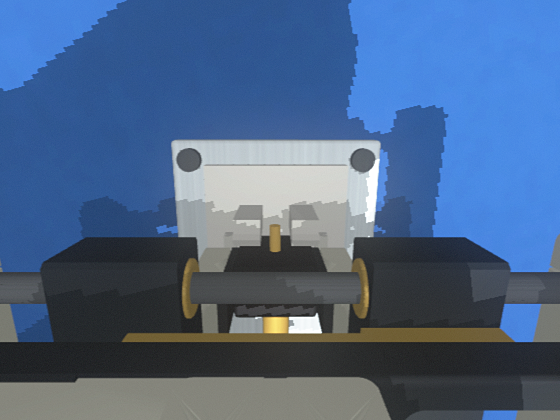

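```bash
python3 -m crank '[{"linear":[0,0,-0.02],"rot":[0,0,0],"hand":0.3},{"linear":[0,0,0],"rot":[0,0,0],"hand":0.3}]'
python3 - <<'E'
from h import *
goto((.6824,.0497,.032),-103.55)
E
```

```text
clock: 13.92
tool_pos: [0.6825, 0.0496, 0.0324]
orientation: [-174.3, 89.9, -7.7]
force: [0.2, -0.6, -1.2]
opening: 0.0355
t 13.925 pos [0.6825 0.0496 0.0324] F [ 0.2 -0.6 -1.2] op 0.0355 tyaw -103.45
 shift mm [-0.1  0.1 -0.4] units [-0.001  0.001 -0.007] rot units [ 0.    0.02 -0.02] j [ 20.5  30.7 -10.5   0.1 -48.7  56. ]
```

```bash
python3 -m crank '[{"linear":[0,0,-0.03],"rot":[0,0,0],"hand":0.3},{"linear":[0,0,-0.02],"rot":[0,0,0],"hand":0.3},{"linear":[0,0,0],"rot":[0,0,0],"hand":0.3}]'
python3 - <<'E'
from h import *
goto((.6824,.0497,.032),-103.55)
E
```

```text
clock: 14.3
tool_pos: [0.6828, 0.0497, 0.0323]
orientation: [-172.7, 89.8, -6.1]
force: [-0.8, 0.5, -0.3]
opening: 0.0362
t 14.3 pos [0.6828 0.0497 0.0323] F [-0.8  0.5 -0.3] op 0.0362 tyaw -103.4
 shift mm [-0.4  0.  -0.3] units [-0.007  0.001 -0.005] rot units [ 0.    0.04 -0.03] j [ 20.5  30.7 -10.6   0.1 -48.5  56. ]
```

```bash
python3 -m crank '[{"linear":[0,0,0],"rot":[0,0,0],"hand":0.7},{"linear":[0,0,0],"rot":[0,0,0],"hand":0.7},{"linear":[0,0,0],"rot":[0,0,0],"hand":0.7},{"linear":[0,0,0],"rot":[0,0,0],"hand":0.7},{"linear":[0,0,0],"rot":[0,0,0],"hand":0.7}]'
python3 - <<'E'
from h import *
goto((.6824,.0497,.032),-103.55)
s=snap('side','s9');crop(s,170,150,310,290,5,'c9'); s=snap('wrist','w9')
E
```

```text
clock: 14.92
tool_pos: [0.6829, 0.0496, 0.0313]
orientation: [-178.4, 89.8, -11.9]
force: [0.4, 0.5, -1.0]
opening: 0.0614
t 14.925 pos [0.6829 0.0496 0.0313] F [ 0.4  0.5 -1. ] op 0.0614 tyaw -103.41
 shift mm [-0.5  0.1  0.7] units [-0.008  0.002  0.011] rot units [ 0.01  0.03 -0.03] j [ 20.5  30.8 -10.6   0.1 -48.5  56. ]
```

View pics/w9.png

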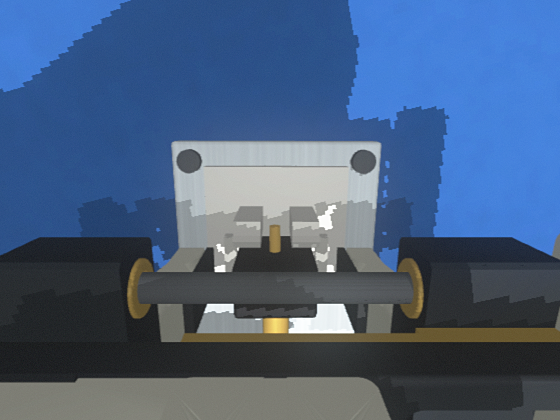

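```bash
python3 -m crank '[{"linear":[0.01,0,0.3],"rot":[0,0,0],"hand":0.7},{"linear":[0.02,0,0.5],"rot":[0,0,0],"hand":0.7},{"linear":[0.02,0,0.6],"rot":[0,0,0],"hand":0.7},{"linear":[0.02,0,0.7],"rot":[0,0,0],"hand":0.7},{"linear":[0,0,0.8],"rot":[0,0,0],"hand":0.7},{"linear":[0,0,0.8],"rot":[0,0,0],"hand":0.7},{"linear":[0,0,0.5],"rot":[0,0,0],"hand":0.7},{"linear":[0,0,0],"rot":[0,0,0],"hand":0.7}]'
python3 - <<'E'
from h import *
goto((.6824,.0497,.032),-103.55)
s=snap('side','s10');crop(s,170,170,310,300,5,'c10'); s=snap('wrist','w10'); crop(s,180,120,380,290,4,'c10w')
c=np.array([.6202,.0649]); a=np.radians(-13.6); R=np.array([[np.cos(a),np.sin(a)],[-np.sin(a),np.cos(a)]])
for S in (load('w10'),load('s10')):
    W=cloud(S); L=(W[...,:2]-c)@R.T; Z=W[...,2]; im=S['image'].astype(int)
    m=(abs(L[...,0]-.064)<.03)&(abs(L[...,1])<.03)&(im.max(-1)<80)&(Z>.055)&(Z<.07)
    q=np.c_[L[m],Z[m]]*1000; print(len(q),np.percentile(q,2,axis=0).round(1),np.percentile(q,98,axis=0).round(1),np.median(q,axis=0).round(1))
E
```

```text
clock: 16.02
tool_pos: [0.6862, 0.0483, 0.303]
orientation: [-166.1, 89.4, 0.5]
force: [-0.6, 0.2, -0.1]
opening: 0.0608
t 16.025 pos [0.6862 0.0483 0.303 ] F [-0.6  0.2 -0.1] op 0.0608 tyaw -103.38
 shift mm [  -3.8    1.4 -271. ] units [-0.064  0.023 -4.517] rot units [-0.    0.13 -0.03] j [ 20.3  19.5   8.8   0.2 -78.7  56.2]Traceback (most recent call last):
  File "<stdin>", line 8, in <module>
    return _quantile_unchecked(
        a, q, axis, out, overwrite_input, method, keepdims, weights)
    return _ureduce(a,
                    func=_quantile_ureduce_func,
    ...<5 lines>...
                    overwrite_input=overwrite_input,
                    method=method)
    r = func(a, **kwargs)
    result = _quantile(arr,
                       quantiles=q,
    ...<2 lines>...
                       out=out,
                       weights=wgt)
    slices_having_nans = np.isnan(arr[-1, ...])
                                  ~~~^^^^^^^^^
IndexError: index -1 is out of bounds for axis 0 with size 0
```

View pics/c10.png

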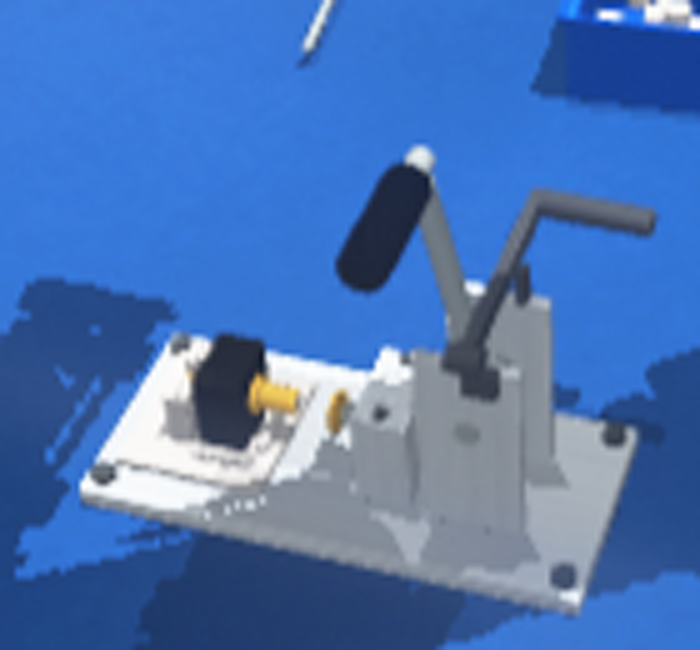

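View pics/c10w.png

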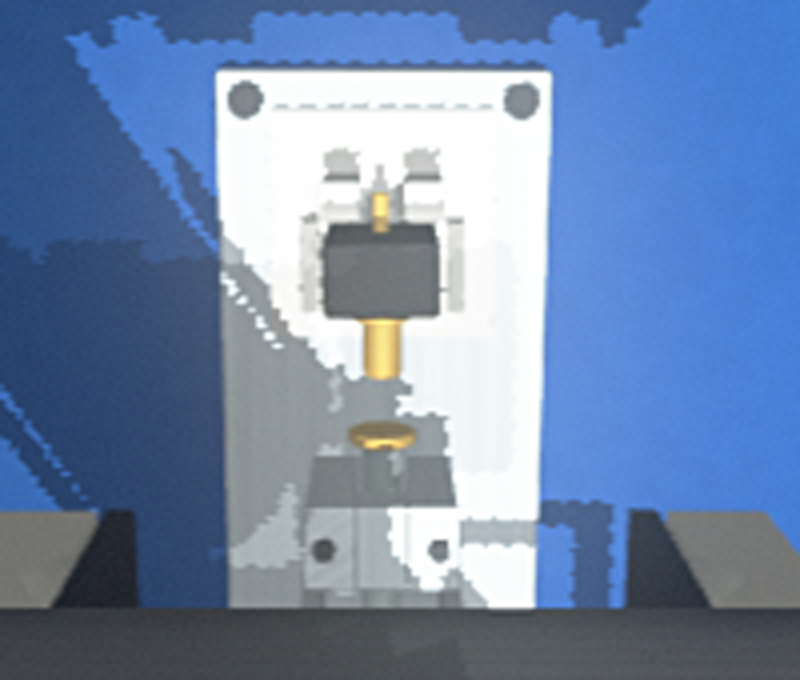

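Run:
```python
from h import *
t=load('top0');s=load('side0')
c=np.array([.6202,.0649]); a=np.radians(-13.6); R=np.array([[np.cos(a),np.sin(a)],[-np.sin(a),np.cos(a)]])
# pin masks: thresholds on depth region, get axis end points from pixels
ends={}
for n,S in (('top',t),('side',s)):
    W=cloud(S); L=(W[...,:2]-c)@R.T
    m=((W[...,2]>.11)&(L[...,1]<-.062)&(L[...,1]>-.1)&(L[...,0]>-.14)&(L[...,0]<-.055)).astype(np.uint8)
    v,u=np.nonzero(m); r=cv2.minAreaRect(np.c_[u,v].astype(np.float32)); b=cv2.boxPoints(r); print(n,r)
    # midpoints of short sides
    e=[(b[i]+b[(i+1)%4])/2 for i in range(4)]; l=[np.linalg.norm(b[i]-b[(i+1)%4]) for i in range(4)]
    i=int(np.argmin(l)); ends[n]=[e[i],e[(i+2)%4]]
A=sorted(ends['top'],key=lambda p:p[1]); B=sorted(ends['side'],key=lambda p:p[0])
for x,y in zip(A,B):
    P,g=two(t,x,s,y); print(x,y,P.round(4),'gap',g.round(4),'fix',((P[:2]-c)@R.T*1000).round(1))
# handle ends two view
goto((.5013,.0113,.23),-103.55)
S=load('w10');W=cloud(S); L=(W[...,:2]-c)@R.T; Z=W[...,2]; im=S['image'].astype(int)
m=(abs(L[...,0]-.064)<.02)&(abs(L[...,1])<.025)&(im.max(-1)<130)&(Z>.055)&(Z<.07)
q=np.c_[L[m],Z[m]]*1000; print(len(q),np.percentile(q,2,axis=0).round(1),np.percentile(q,98,axis=0).round(1),np.median(q,axis=0).round(1))
```

```text
top ((289.0506896972656, 205.1315155029297), (11.140509605407715, 28.0178279876709), 2.12109637260437)
side ((287.0, 212.5), (9.0, 26.0), 90.0)
[289.56918 191.1322 ] [274.  212.5] [0.5439 0.0069 0.1217] gap 0.0017 fix [-60.6 -74.3]
[288.5322  219.13083] [300.  212.5] [0.482  0.0089 0.1251] gap 0.0001 fix [-121.1  -86.9]
t 16.125 pos [0.6852 0.0483 0.2997] F [-0.2  0.  -0.4] op 0.0613 tyaw -103.39
 shift mm [-183.9  -37.   -69.7] units [-3.065 -0.617 -1.162] rot units [ 0.01  0.08 -0.03] j [ 20.3  19.6   8.6   0.2 -78.6  56.2]
546 [ 53.9 -14.7  58.6] [76.  17.7 62.6] [65.   1.  60.9]
```

```bash
python3 -m crank '[{"linear":[-0.5,-0.1,0],"rot":[0,0.08,-0.03],"hand":0.55},{"linear":[-0.75,-0.15,0],"rot":[0,0,0],"hand":0.55},{"linear":[-0.75,-0.15,0],"rot":[0,0,0],"hand":0.55},{"linear":[-0.75,-0.15,0],"rot":[0,0,0],"hand":0.55},{"linear":[-0.3,-0.06,-0.3],"rot":[0,0,0],"hand":0.55},{"linear":[0,0,-0.6],"rot":[0,0,0],"hand":0.55},{"linear":[0,0,0],"rot":[0,0,0],"hand":0.55}]'
python3 - <<'E'
from h import *
goto((.5013,.0113,.106),-103.55)
snap('wrist','w11');s=snap('side','s11');crop(s,170,100,350,280,4,'c11')
E
```

```text
clock: 17.0
tool_pos: [0.4914, 0.0091, 0.2368]
orientation: [28.8, 89.2, -164.8]
force: [0.0, 0.2, -0.3]
opening: 0.0485
t 17.0 pos [0.4914 0.0091 0.2368] F [ 0.   0.2 -0.3] op 0.0485 tyaw -103.57
 shift mm [   9.9    2.2 -130.8] units [ 0.165  0.037 -2.18 ] rot units [ 0.04 -0.16  0.  ] j [ 23.9   3.1 -20.3  -0.1 -67.4  52.6]
```

View pics/w11.png

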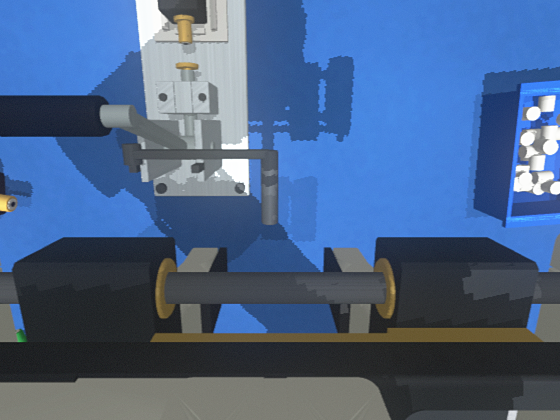

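View pics/c11.png

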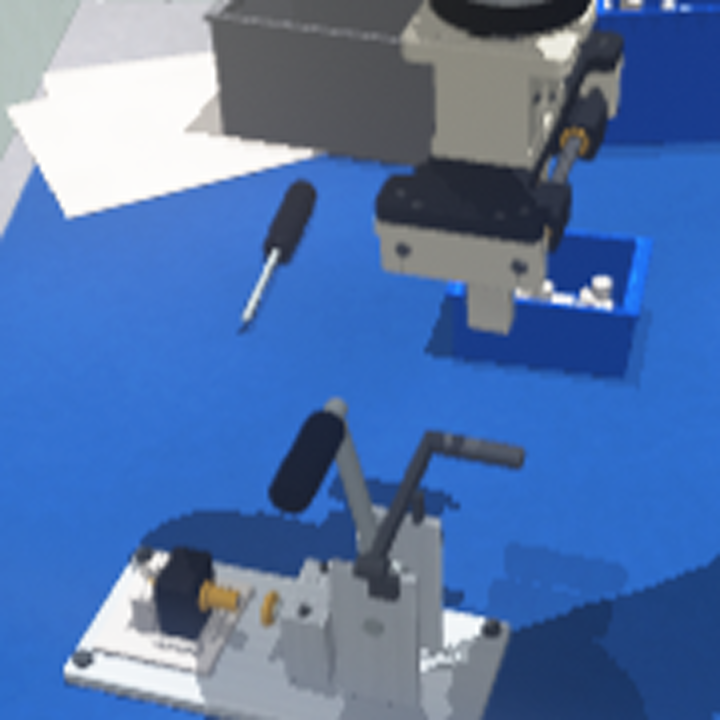

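```bash
python3 -m crank '[{"linear":[0.16,0.035,-0.3],"rot":[0.04,-0.16,0],"hand":0.55},{"linear":[0,0,-0.6],"rot":[0,0,0],"hand":0.55},{"linear":[0,0,-0.5],"rot":[0,0,0],"hand":0.55},{"linear":[0,0,0],"rot":[0,0,0],"hand":0.55}]'
python3 - <<'E'
from h import *
goto((.5013,.0113,.106),-103.55)
snap('wrist','w12')
E
```

```text
clock: 17.6
tool_pos: [0.5088, 0.0128, 0.1595]
orientation: [-159.7, 89.2, 6.8]
force: [0.4, 0.5, 1.2]
opening: 0.0482
t 17.6 pos [0.5088 0.0128 0.1595] F [0.4 0.5 1.2] op 0.0482 tyaw -103.49
 shift mm [ -7.5  -1.5 -53.5] units [-0.126 -0.025 -0.891] rot units [-0.02  0.16 -0.01] j [ 23.8   7.7 -26.2   0.3 -55.4  52.6]
```

View pics/w12.png

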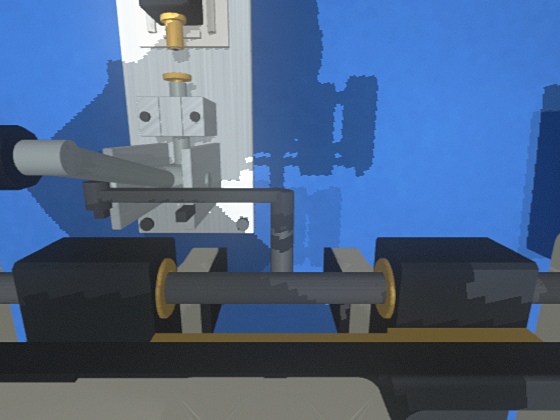

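```bash
python3 -m crank '[{"linear":[-0.13,-0.03,-0.2],"rot":[-0.02,0.16,0],"hand":0.55},{"linear":[-0.02,-0.005,-0.4],"rot":[0,0,0],"hand":0.55},{"linear":[-0.01,0,-0.3],"rot":[0,0,0],"hand":0.55},{"linear":[0,0,0],"rot":[0,0,0],"hand":0.55}]'
python3 - <<'E'
from h import *
goto((.5013,.0113,.106),-103.55)
s=snap('wrist','w13');crop(s,130,150,430,350,2.6,'c13')
E
```

```text
clock: 18.15
tool_pos: [0.5025, 0.0118, 0.1099]
orientation: [-148.8, 89.5, 17.8]
force: [0.6, 0.6, -0.3]
opening: 0.0481
t 18.15 pos [0.5025 0.0118 0.1099] F [ 0.6  0.6 -0.3] op 0.0481 tyaw -103.44
 shift mm [-1.2 -0.5 -3.9] units [-0.02  -0.008 -0.066] rot units [-0.03  0.09 -0.02] j [ 23.8  10.5 -30.2   0.1 -48.8  52.7]
```

View pics/c13.png

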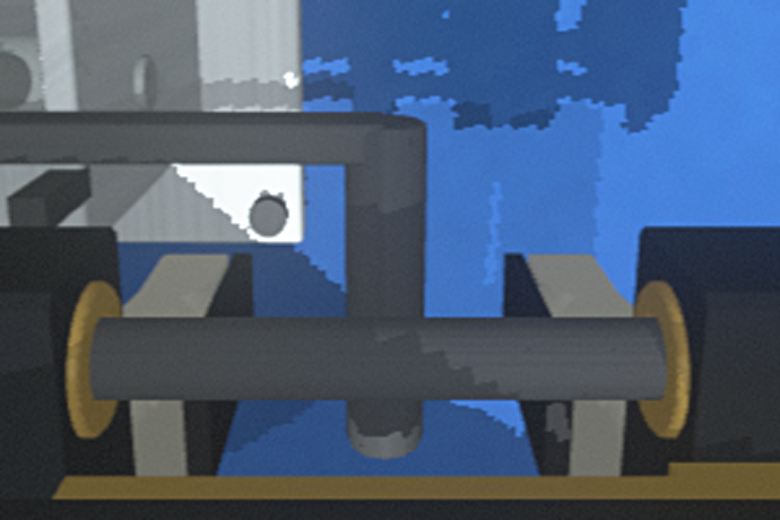

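```bash
python3 -m crank '[{"linear":[-0.025,-0.02,-0.06],"rot":[-0.03,0.09,-0.02],"hand":0.55},{"linear":[0,0,0],"rot":[0,0,0],"hand":0.3},{"linear":[0,0,0],"rot":[0,0,0],"hand":0},{"linear":[0,0,0],"rot":[0,0,0],"hand":0},{"linear":[0,0,0],"rot":[0,0,0],"hand":0},{"linear":[0,0,0],"rot":[0,0,0],"hand":0},{"linear":[0,0,0],"rot":[0,0,0],"hand":0}]'
python3 - <<'E'
from h import *
goto((.5013,.0113,.106),-103.55)
s=snap('wrist','w14');crop(s,130,150,430,350,2.6,'c14')
E
```

```text
clock: 19.08
tool_pos: [0.5029, 0.0103, 0.1097]
orientation: [-164.0, 89.8, 2.4]
force: [0.3, -0.8, -0.3]
opening: 0.013
t 19.075 pos [0.5029 0.0103 0.1097] F [ 0.3 -0.8 -0.3] op 0.013 tyaw -103.51
 shift mm [-1.6  1.  -3.7] units [-0.027  0.016 -0.061] rot units [-0.    0.05 -0.01] j [ 23.7  10.7 -30.    0.1 -49.   52.8]
```

View pics/c14.png

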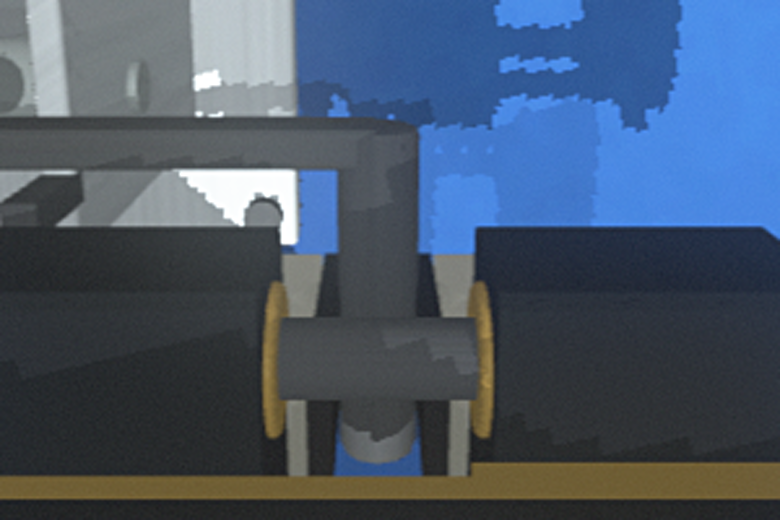

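```bash
cat >> h.py <<'E'
def arc(v,base=(.5029,.0103,.1097),yaw=-103.5):
    dy=.108*(1-np.cos(v)); a=np.radians(-13.6)
    goto((base[0]-np.sin(a)*dy,base[1]+np.cos(a)*dy,base[2]+.108*np.sin(v)),yaw)
E
python3 -m crank '[{"linear":[0.01,0.035,0.36],"rot":[0,0,0],"hand":0},{"linear":[0.025,0.1,0.34],"rot":[0,0,0],"hand":0},{"linear":[0.04,0.17,0.32],"rot":[0,0,0],"hand":0},{"linear":[0,0,0],"rot":[0,0,0],"hand":0}]'
python3 - <<'E'
from h import *
arc(.6);arc(.8)
E
```

```text
clock: 19.62
tool_pos: [0.5069, 0.0268, 0.1716]
orientation: [127.2, 89.8, -66.3]
force: [1.2, -0.7, -0.0]
opening: 0.0128
t 19.625 pos [0.5069 0.0268 0.1716] F [ 1.2 -0.7 -0. ] op 0.0128 tyaw -103.52
 shift mm [ 0.5  1.8 -0.9] units [ 0.008  0.03  -0.016] rot units [0.04 0.02 0.  ] j [ 25.4   7.3 -24.9   0.3 -57.9  50.9]
t 19.625 pos [0.5069 0.0268 0.1716] F [ 1.2 -0.7 -0. ] op 0.0128 tyaw -103.52
 shift mm [ 3.7 15.3 15.6] units [0.062 0.255 0.259] rot units [0.04 0.02 0.  ] j [ 25.4   7.3 -24.9   0.3 -57.9  50.9]
```

Right on the arc with low force; continue.

```bash
python3 -m crank '[{"linear":[0.06,0.25,0.26],"rot":[0.04,0.02,0],"hand":0},{"linear":[0.067,0.275,0.223],"rot":[0,0,0],"hand":0},{"linear":[0.075,0.31,0.163],"rot":[0,0,0],"hand":0},{"linear":[0,0,0],"rot":[0,0,0],"hand":0}]'
python3 - <<'E'
from h import *
arc(1.2);arc(1.4)
E
```

```text
clock: 20.12
tool_pos: [0.5172, 0.0686, 0.2123]
orientation: [86.3, 89.1, -107.2]
force: [0.2, -0.9, 0.2]
opening: 0.013
t 20.125 pos [0.5172 0.0686 0.2123] F [ 0.2 -0.9  0.2] op 0.013 tyaw -103.53
 shift mm [ 1.9  8.6 -1.9] units [ 0.032  0.143 -0.032] rot units [ 0.17 -0.05  0.01] j [ 29.6   6.9 -19.7   0.7 -64.   46.6]
t 20.125 pos [0.5172 0.0686 0.2123] F [ 0.2 -0.9  0.2] op 0.013 tyaw -103.53
 shift mm [ 6.8 28.8  3.8] units [0.114 0.48  0.064] rot units [ 0.17 -0.05  0.01] j [ 29.6   6.9 -19.7   0.7 -64.   46.6]
```

```bash
python3 -m crank '[{"linear":[0.115,0.48,0.065],"rot":[0.17,-0.05,0],"hand":0},{"linear":[0.09,0.36,0.03],"rot":[0.05,0,0],"hand":0},{"linear":[0.09,0.36,-0.04],"rot":[0,0,0],"hand":0},{"linear":[0,0,0],"rot":[0,0,0],"hand":0}]'
python3 - <<'E'
from h import *
arc(1.8);arc(2.0)
E
```

```text
clock: 20.62
tool_pos: [0.5346, 0.1394, 0.2182]
orientation: [107.4, 90.0, -86.2]
force: [-2.0, 1.1, 7.5]
opening: 0.0133
t 20.625 pos [0.5346 0.1394 0.2182] F [-2.   1.1  7.5] op 0.0133 tyaw -103.52
 shift mm [-0.5 -0.2 -3.3] units [-0.009 -0.004 -0.055] rot units [0. 0. 0.] j [ 34.9   9.4 -15.7   0.  -65.   41.5]
t 20.625 pos [0.5346 0.1394 0.2182] F [-2.   1.1  7.5] op 0.0133 tyaw -103.52
 shift mm [  4.3  19.6 -10.3] units [ 0.071  0.327 -0.171] rot units [0. 0. 0.] j [ 34.9   9.4 -15.7   0.  -65.   41.5]
```

```bash
python3 -m crank '[{"linear":[0.07,0.327,-0.171],"rot":[0,0,0],"hand":0},{"linear":[0.075,0.305,-0.18],"rot":[0,0,0],"hand":0},{"linear":[0.06,0.26,-0.24],"rot":[0,0,0],"hand":0},{"linear":[0,0,0],"rot":[0,0,0],"hand":0}]'
python3 - <<'E'
from h import *
arc(2.4);arc(2.6)
snap('wrist','w15');s=snap('side','s15');crop(s,130,60,350,280,3,'c15')
E
```

```text
clock: 21.12
tool_pos: [0.5484, 0.1975, 0.1794]
orientation: [-132.5, 89.9, 34.1]
force: [0.5, -0.4, 0.8]
opening: 0.0133
t 21.125 pos [0.5484 0.1975 0.1794] F [ 0.5 -0.4  0.8] op 0.0133 tyaw -103.43
 shift mm [-1.4 -4.8  3.3] units [-0.023 -0.08   0.055] rot units [-0.01  0.01 -0.01] j [ 39.   13.9 -15.2   0.  -60.8  37.5]
t 21.125 pos [0.5484 0.1975 0.1794] F [ 0.5 -0.4  0.8] op 0.0133 tyaw -103.43
 shift mm [  1.6   7.8 -14. ] units [ 0.027  0.129 -0.233] rot units [-0.01  0.01 -0.01] j [ 39.   13.9 -15.2   0.  -60.8  37.5]
```

View pics/w15.png

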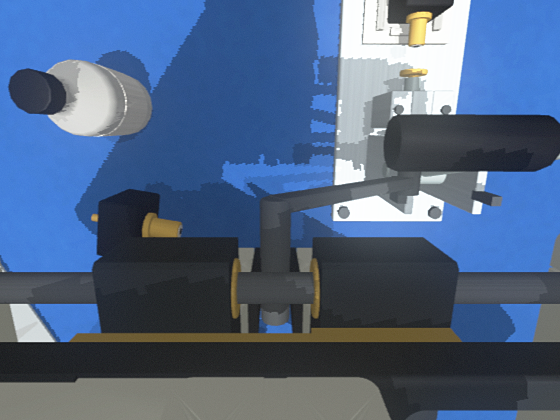

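View pics/c15.png

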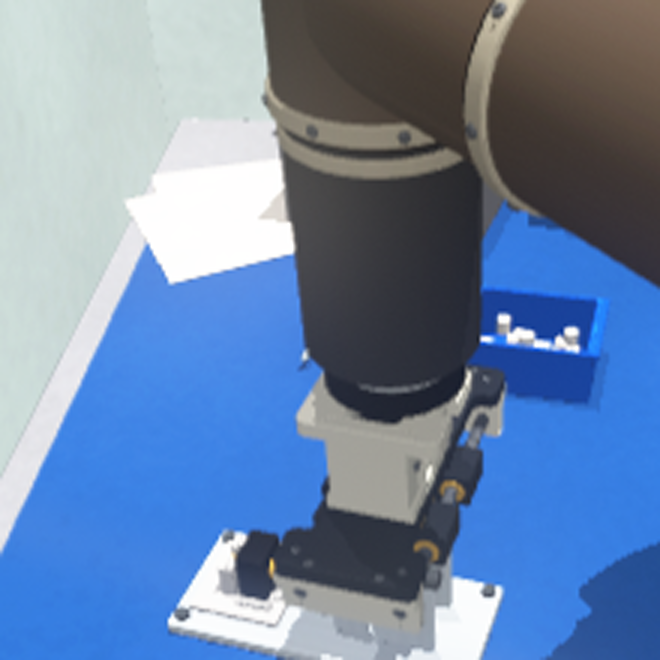

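```bash
python3 -m crank '[{"linear":[0.027,0.129,-0.233],"rot":[0,0,0],"hand":0},{"linear":[0.01,0.05,-0.12],"rot":[0,0,0],"hand":0},{"linear":[0,0,0],"rot":[0,0,0],"hand":0}]'
python3 - <<'E'
from h import *
arc(2.6);arc(2.7)
E
```

```text
clock: 21.6
tool_pos: [0.5513, 0.2089, 0.1596]
orientation: [-121.4, 89.7, 45.1]
force: [1.6, 0.7, 2.8]
opening: 0.0128
t 21.6 pos [0.5513 0.2089 0.1596] F [1.6 0.7 2.8] op 0.0128 tyaw -103.47
 shift mm [-1.2 -3.7  5.8] units [-0.021 -0.062  0.096] rot units [-0.05  0.05 -0.01] j [ 39.7  15.4 -16.   -0.  -58.3  36.8]
t 21.6 pos [0.5513 0.2089 0.1596] F [1.6 0.7 2.8] op 0.0128 tyaw -103.47
 shift mm [-0.   1.2 -3.8] units [-0.001  0.021 -0.063] rot units [-0.05  0.05 -0.01] j [ 39.7  15.4 -16.   -0.  -58.3  36.8]
```

Now open and lift.

```bash
python3 -m crank '[{"linear":[0,0,0],"rot":[0,0,0],"hand":0.5},{"linear":[0,0,0],"rot":[0,0,0],"hand":0.5},{"linear":[0,0,0],"rot":[0,0,0],"hand":0.5},{"linear":[0,0,0],"rot":[0,0,0],"hand":0.5},{"linear":[0,0,0.3],"rot":[0,0,0],"hand":0.5},{"linear":[0,0,0.6],"rot":[0,0,0],"hand":0.5},{"linear":[0,0,0.7],"rot":[0,0,0],"hand":0.5},{"linear":[0,0,0.6],"rot":[0,0,0],"hand":0.5},{"linear":[0,0,0],"rot":[0,0,0],"hand":0.5}]'
python3 - <<'E'
from h import *
goto((.5513,.2089,.3),-103.5)
snap('wrist','w16');s=snap('top','t16');crop(s,200,80,340,250,4,'c16')
E
```

```text
clock: 22.72
tool_pos: [0.5488, 0.2059, 0.2946]
orientation: [-73.8, 89.9, 92.6]
force: [0.0, 0.9, -0.1]
opening: 0.0436
t 22.725 pos [0.5488 0.2059 0.2946] F [ 0.   0.9 -0.1] op 0.0436 tyaw -103.58
 shift mm [2.5 3.  5.4] units [0.041 0.049 0.089] rot units [-0.01 -0.    0.02] j [ 39.6  10.1  -4.7  -0.1 -75.2  36.8]
```

View pics/w16.png

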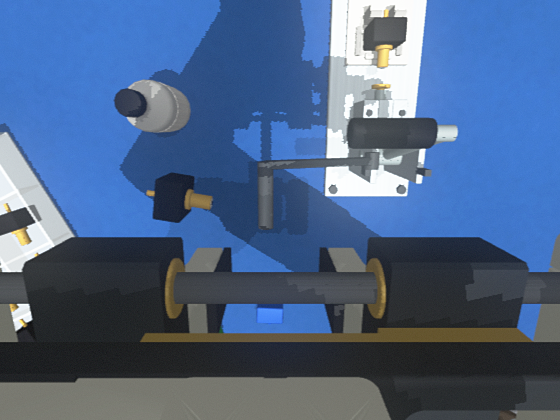

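View pics/t16.png

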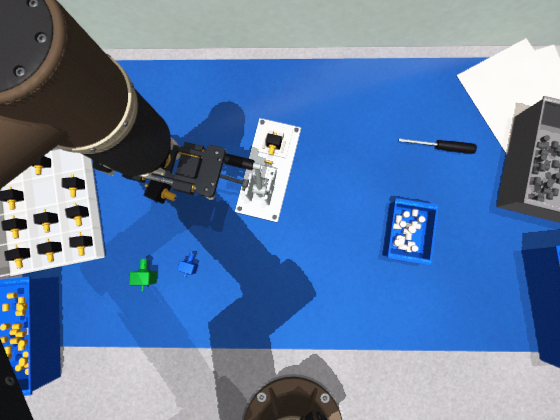

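```bash
python3 -m crank '[{"linear":[0.04,-0.083,0],"rot":[0,0,-1],"hand":0.6},{"linear":[0.04,-0.083,0],"rot":[0,0,-1],"hand":0.6},{"linear":[0.04,-0.083,0],"rot":[0,0,-1],"hand":0.6},{"linear":[0.04,-0.083,0],"rot":[0,0,-1],"hand":0.6},{"linear":[0.04,-0.083,0],"rot":[0,0,-1],"hand":0.6},{"linear":[0.04,-0.083,0],"rot":[0,0,-1],"hand":0.6},{"linear":[0.04,-0.083,0],"rot":[0,0,-1],"hand":0.6},{"linear":[0.04,-0.083,0],"rot":[0,0,-1],"hand":0.6},{"linear":[0.04,-0.083,0],"rot":[0,0,-1],"hand":0.6},{"linear":[0.04,-0.083,0],"rot":[0,0,-1],"hand":0.6},{"linear":[0.04,-0.083,0],"rot":[0,0,-1],"hand":0.6},{"linear":[0.04,-0.083,0],"rot":[0,0,-1],"hand":0.6},{"linear":[0.04,-0.083,0],"rot":[0,0,-1],"hand":0.6},{"linear":[0.04,-0.083,0],"rot":[0,0,-1],"hand":0.6},{"linear":[0.04,-0.083,0],"rot":[0,0,-1],"hand":0.6},{"linear":[0.04,-0.083,0],"rot":[0,0,-1],"hand":0.6},{"linear":[0.04,-0.083,0],"rot":[0,0,-1],"hand":0.6},{"linear":[0.04,-0.083,0],"rot":[0,0,-1],"hand":0.6},{"linear":[0,0,0],"rot":[0,0,0],"hand":0.6}]'
python3 - <<'E'
from h import *
c=np.array([.6202,.0649]); a=np.radians(-13.6); R=np.array([[np.cos(a),np.sin(a)],[-np.sin(a),np.cos(a)]])
goto((.5919,.116,.27),166.4)
snap('wrist','w17')
for n in ('w16','w17'):
    S=load(n);W=cloud(S); L=(W[...,:2]-c)@R.T; Z=W[...,2]; im=S['image'].astype(int)
    m=(abs(L[...,0]+.04)<.03)&(abs(L[...,1]-.038)<.045)&(Z>.19)&(Z<.225)&(im.max(-1)<90)
    q=np.c_[L[m],Z[m]]*1000; print(n,len(q),np.percentile(q,2,axis=0).round(1),np.percentile(q,98,axis=0).round(1),'ridge',np.median(q[q[:,2]>np.percentile(q[:,2],85)],axis=0).round(1))
    m=(abs(L[...,0]+.092)<.035)&(abs(L[...,1]-.125)<.03)&(Z>.14)&(Z<.2)
    q=np.c_[L[m],Z[m]]*1000; print(' pin',len(q),np.median(q,axis=0).round(1) if len(q) else '')
E
```

```text
clock: 25.2
tool_pos: [0.5791, 0.1075, 0.2598]
orientation: [86.0, 87.2, 159.2]
force: [0.1, -1.0, -0.5]
opening: 0.0522
t 25.2 pos [0.5791 0.1075 0.2598] F [ 0.1 -1.  -0.5] op 0.0522 tyaw 163.28
 shift mm [12.8  8.5 10.2] units [0.213 0.142 0.17 ] rot units [-0.18 -0.52  0.63] j [ 28.1  12.9  -4.8  -2.2 -74.1 -44.2]
w16 2479 [-48.9  11.5 204.7] [-29.6  68.8 214. ] ridge [-39.   33.8 213.5]
 pin 1375 [-82.6 128.5 165.3]
w17 2337 [-49.2   9.  205. ] [-29.4  56.2 214. ] ridge [-38.8  31.6 213.4]
 pin 880 [-80.6 126.2 165.3]
```

View pics/w17.png

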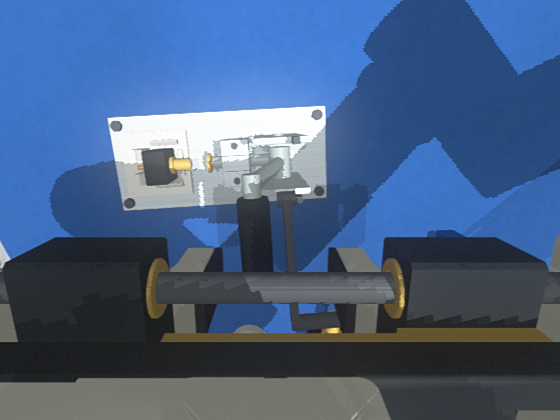

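```bash
python3 -m crank '[{"linear":[0.11,0.07,0],"rot":[-0.18,-0.52,0.63],"hand":0.6},{"linear":[0.11,0.07,-0.1],"rot":[0,0,0],"hand":0.6},{"linear":[0,0,0],"rot":[0,0,0],"hand":0.6}]'
python3 - <<'E'
from h import *
goto((.5924,.1159,.183),166.4)
s=snap('wrist','w18')
E
```

```text
clock: 25.62
tool_pos: [0.5918, 0.1166, 0.2516]
orientation: [119.9, 89.8, -163.3]
force: [-0.2, 1.0, -0.1]
opening: 0.0527
t 25.625 pos [0.5918 0.1166 0.2516] F [-0.2  1.  -0.1] op 0.0527 tyaw 166.77
 shift mm [  0.6  -0.7 -68.6] units [ 0.01  -0.012 -1.144] rot units [ 0.01 -0.04 -0.07] j [ 29.7  13.1  -6.4  -0.  -70.7 -42.9]
```

View pics/w18.png

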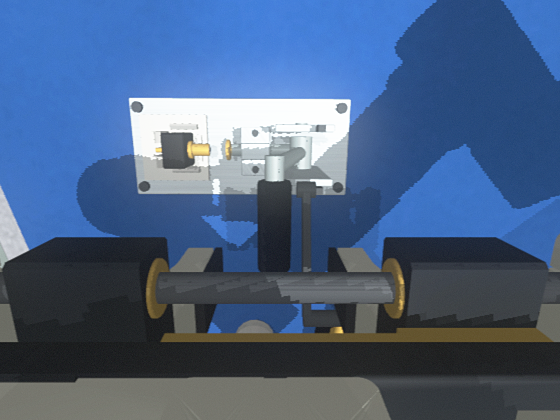

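```bash
python3 -m crank '[{"linear":[0,-0.01,-0.3],"rot":[0,-0.04,-0.07],"hand":0.6},{"linear":[-0.02,-0.02,-0.4],"rot":[0,0,0],"hand":0.6},{"linear":[-0.02,0,-0.3],"rot":[0,0,0],"hand":0.6},{"linear":[0,0,0],"rot":[0,0,0],"hand":0.6}]'
python3 - <<'E'
from h import *
goto((.5924,.1159,.183),166.4)
s=snap('wrist','w19')
E
```

```text
clock: 26.18
tool_pos: [0.5898, 0.1144, 0.1908]
orientation: [112.2, 90.0, -171.5]
force: [0.5, -0.2, 0.5]
opening: 0.0527
t 26.175 pos [0.5898 0.1144 0.1908] F [ 0.5 -0.2  0.5] op 0.0527 tyaw 166.3
 shift mm [ 2.6  1.5 -7.8] units [ 0.044  0.025 -0.13 ] rot units [ 0.   -0.01  0.02] j [ 29.6  15.1 -12.   -0.  -63.  -43.3]
```

View pics/w19.png

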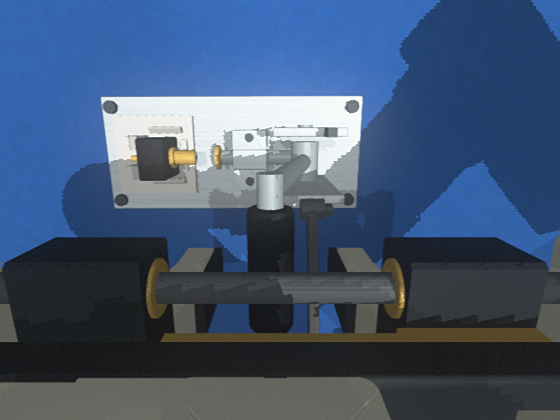

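Aligned within 3 mm; correct and close on the grip.

```bash
python3 -m crank '[{"linear":[0.04,0.025,-0.13],"rot":[0,0,0],"hand":0.6},{"linear":[0.005,0,0],"rot":[0,0,0],"hand":0.6},{"linear":[0,0,0],"rot":[0,0,0],"hand":0},{"linear":[0,0,0],"rot":[0,0,0],"hand":0},{"linear":[0,0,0],"rot":[0,0,0],"hand":0},{"linear":[0,0,0],"rot":[0,0,0],"hand":0},{"linear":[0,0,0],"rot":[0,0,0],"hand":0}]'
python3 - <<'E'
from h import *
goto((.5924,.1159,.183),166.4)
s=snap('wrist','w20')
E
```

```text
clock: 27.1
tool_pos: [0.5925, 0.1172, 0.1861]
orientation: [-5.8, 89.8, 70.5]
force: [1.6, 0.0, -0.5]
opening: 0.0214
t 27.1 pos [0.5925 0.1172 0.1861] F [ 1.6  0.  -0.5] op 0.0214 tyaw 166.31
 shift mm [-0.1 -1.3 -3.1] units [-0.002 -0.021 -0.052] rot units [-0.03  0.01  0.02] j [ 29.6  15.5 -12.   -0.1 -62.4 -43.3]
```

```bash
cat >> h.py <<'E'
def lev(v,base=(.5925,.1172,.1861)):
    d=.13*(np.sin(v-.2)+np.sin(.2)); a=np.radians(-13.6); z=.13*(np.cos(v-.2)-np.cos(.2))
    goto((base[0]-np.cos(a)*d,base[1]-np.sin(a)*d,base[2]+z),166.4)
E
python3 -m crank '[{"linear":[-0.21,0.05,0.03],"rot":[0,0,0],"hand":0},{"linear":[-0.21,0.05,0.015],"rot":[0,0,0],"hand":0},{"linear":[-0.21,0.05,-0.015],"rot":[0,0,0],"hand":0},{"linear":[-0.21,0.05,-0.03],"rot":[0,0,0],"hand":0},{"linear":[0,0,0],"rot":[0,0,0],"hand":0}]'
python3 - <<'E'
from h import *
lev(.4);lev(.5);lev(.6)
E
```

```text
clock: 27.78
tool_pos: [0.5504, 0.1273, 0.1908]
orientation: [-74.5, 88.9, 1.9]
force: [3.8, -1.6, -5.2]
opening: 0.0212
t 27.775 pos [0.5504 0.1273 0.1908] F [ 3.8 -1.6 -5.2] op 0.0212 tyaw 166.36
 shift mm [-8.1  2.  -4.7] units [-0.134  0.034 -0.078] rot units [-0.01  0.23  0.01] j [ 33.3  11.1 -17.6   0.7 -60.4 -47.3]
t 27.775 pos [0.5504 0.1273 0.1908] F [ 3.8 -1.6 -5.2] op 0.0212 tyaw 166.36
 shift mm [-20.3   5.   -7.9] units [-0.338  0.083 -0.132] rot units [-0.01  0.23  0.01] j [ 33.3  11.1 -17.6   0.7 -60.4 -47.3]
t 27.775 pos [0.5504 0.1273 0.1908] F [ 3.8 -1.6 -5.2] op 0.0212 tyaw 166.36
 shift mm [-32.2   7.9 -12.4] units [-0.536  0.131 -0.206] rot units [-0.01  0.23  0.01] j [ 33.3  11.1 -17.6   0.7 -60.4 -47.3]
```

```bash
python3 -m crank '[{"linear":[-0.27,0.066,-0.11],"rot":[0,0.23,0],"hand":0},{"linear":[-0.27,0.066,-0.09],"rot":[0,0,0],"hand":0},{"linear":[-0.21,0.05,-0.1],"rot":[0,0,0],"hand":0},{"linear":[0,0,0],"rot":[0,0,0],"hand":0}]'
python3 - <<'E'
from h import *
lev(.6);lev(.7);lev(.8)
snap('wrist','w21');s=snap('side','s21');crop(s,130,100,350,300,3,'c21')
E
```

```text
clock: 28.28
tool_pos: [0.5131, 0.137, 0.1789]
orientation: [-80.5, 89.1, -4.0]
force: [4.2, -3.5, -3.2]
opening: 0.0214
t 28.275 pos [0.5131 0.137  0.1789] F [ 4.2 -3.5 -3.2] op 0.0214 tyaw 166.52
 shift mm [ 5.1 -1.8 -0.5] units [ 0.084 -0.03  -0.008] rot units [ 0.01  0.17 -0.02] j [ 36.5   8.7 -22.3   0.6 -58.4 -50.4]
t 28.275 pos [0.5131 0.137  0.1789] F [ 4.2 -3.5 -3.2] op 0.0214 tyaw 166.52
 shift mm [-6.3  1.  -6.1] units [-0.105  0.016 -0.102] rot units [ 0.01  0.17 -0.02] j [ 36.5   8.7 -22.3   0.6 -58.4 -50.4]
t 28.275 pos [0.5131 0.137  0.1789] F [ 4.2 -3.5 -3.2] op 0.0214 tyaw 166.52
 shift mm [-17.1   3.6 -12.9] units [-0.285  0.059 -0.215] rot units [ 0.01  0.17 -0.02] j [ 36.5   8.7 -22.3   0.6 -58.4 -50.4]
```

View pics/w21.png

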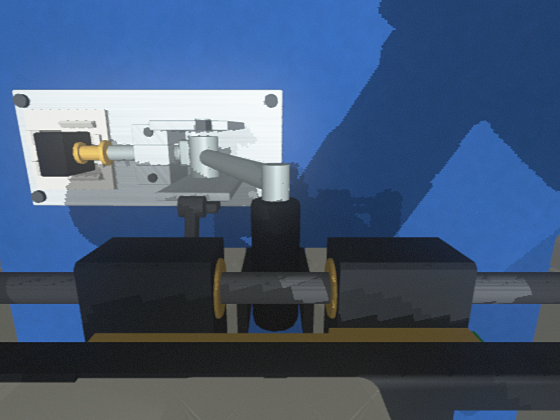

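View pics/c21.png

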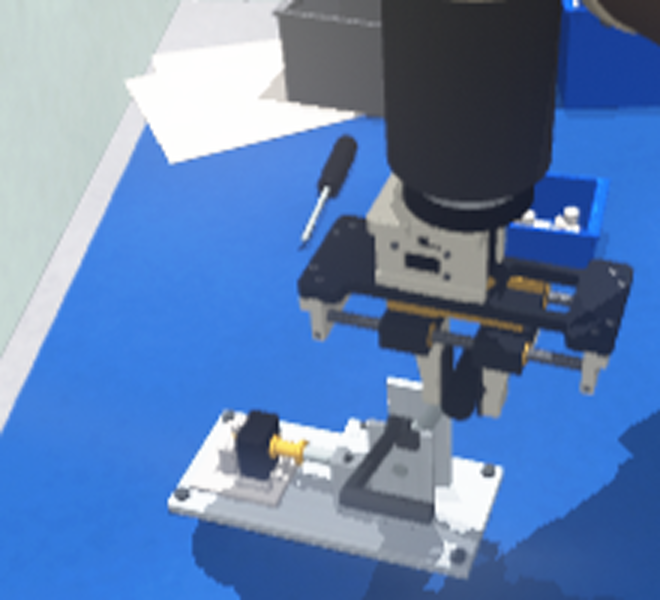

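```bash
python3 -m crank '[{"linear":[-0.16,0.035,-0.11],"rot":[0,0.17,-0.02],"hand":0},{"linear":[-0.18,0.04,-0.12],"rot":[0,0,0],"hand":0},{"linear":[-0.18,0.04,-0.13],"rot":[0,0,0],"hand":0},{"linear":[0,0,0],"rot":[0,0,0],"hand":0}]'
python3 - <<'E'
from h import *
lev(.8);lev(.9);lev(1.0)
E
```

```text
clock: 28.88
tool_pos: [0.4891, 0.1435, 0.1626]
orientation: [-88.1, 89.4, -11.5]
force: [3.1, -4.6, 4.3]
opening: 0.0212
t 28.875 pos [0.4891 0.1435 0.1626] F [ 3.1 -4.6  4.3] op 0.0212 tyaw 166.55
 shift mm [ 7.  -2.9  3.4] units [ 0.117 -0.049  0.057] rot units [ 0.02  0.12 -0.03] j [ 38.8   7.7 -25.8   0.6 -56.1 -52.6]
t 28.875 pos [0.4891 0.1435 0.1626] F [ 3.1 -4.6  4.3] op 0.0212 tyaw 166.55
 shift mm [-3.1 -0.5 -4.4] units [-0.051 -0.008 -0.074] rot units [ 0.02  0.12 -0.03] j [ 38.8   7.7 -25.8   0.6 -56.1 -52.6]
t 28.875 pos [0.4891 0.1435 0.1626] F [ 3.1 -4.6  4.3] op 0.0212 tyaw 166.55
 shift mm [-12.3   1.7 -13.3] units [-0.205  0.029 -0.222] rot units [ 0.02  0.12 -0.03] j [ 38.8   7.7 -25.8   0.6 -56.1 -52.6]
```

```bash
python3 -m crank '[{"linear":[-0.1,0.01,-0.11],"rot":[0,0.12,-0.03],"hand":0},{"linear":[-0.1,0.01,-0.11],"rot":[0,0,0],"hand":0},{"linear":[0,0,0],"rot":[0,0,0],"hand":0}]'
python3 - <<'E'
from h import *
lev(.9);lev(1.0)
E
```

```text
clock: 29.25
tool_pos: [0.4807, 0.1456, 0.1541]
orientation: [-85.7, 89.7, -9.1]
force: [4.6, -6.3, 3.1]
opening: 0.0212
t 29.25 pos [0.4807 0.1456 0.1541] F [ 4.6 -6.3  3.1] op 0.0212 tyaw 166.54
 shift mm [ 5.3 -2.6  4. ] units [ 0.089 -0.044  0.067] rot units [ 0.01  0.06 -0.03] j [ 39.5   7.7 -27.    0.3 -55.1 -53.1]
t 29.25 pos [0.4807 0.1456 0.1541] F [ 4.6 -6.3  3.1] op 0.0212 tyaw 166.54
 shift mm [-3.9 -0.4 -4.8] units [-0.065 -0.007 -0.081] rot units [ 0.01  0.06 -0.03] j [ 39.5   7.7 -27.    0.3 -55.1 -53.1]
```

```bash
python3 -m crank '[{"linear":[-0.07,-0.01,-0.08],"rot":[0,0.06,-0.03],"hand":0},{"linear":[-0.03,-0.01,-0.04],"rot":[0,0,0],"hand":0},{"linear":[-0.03,-0.01,-0.03],"rot":[0,0,0],"hand":0}]'
python3 - <<'E'
from h import *
lev(1.0)
snap('wrist','w22');s=snap('side','s22');crop(s,130,100,350,300,3,'c22'); s=snap('top','t22')
lev(1.0)
c=np.array([.6202,.0649]); a=np.radians(-13.6); R=np.array([[np.cos(a),np.sin(a)],[-np.sin(a),np.cos(a)]])
S=load('w22');W=cloud(S); L=(W[...,:2]-c)@R.T; Z=W[...,2]; im=S['image'].astype(int)
m=(abs(L[...,0]+.16)<.05)&(abs(L[...,1]-.03)<.06)&(Z>.15)&(Z<.19)&(im.max(-1)<90)
q=np.c_[L[m],Z[m]]*1000; print('grip',len(q),np.percentile(q,2,axis=0).round(1),np.percentile(q,98,axis=0).round(1))
m=(abs(L[...,0]-.064)<.03)&(abs(L[...,1])<.025)&(im.max(-1)<130)&(Z>.055)&(Z<.07)
q=np.c_[L[m],Z[m]]*1000; print('jack',len(q),np.percentile(q,2,axis=0).round(1),np.percentile(q,98,axis=0).round(1),np.median(q,axis=0).round(1))
E
```

```text
clock: 29.62
tool_pos: [0.4776, 0.1463, 0.1506]
orientation: [-53.8, 89.5, 22.8]
force: [2.8, -2.2, 9.1]
opening: 0.0215
t 29.625 pos [0.4776 0.1463 0.1506] F [ 2.8 -2.2  9.1] op 0.0215 tyaw 166.54
 shift mm [-0.8 -1.1 -1.3] units [-0.014 -0.019 -0.022] rot units [-0.04  0.08 -0.03] j [ 39.7   7.5 -27.7   0.2 -54.4 -53.3]
t 29.775 pos [0.4776 0.1463 0.1505] F [-0.1 -1.2 10.8] op 0.0209 tyaw 166.54
 shift mm [-0.8 -1.1 -1.3] units [-0.014 -0.019 -0.021] rot units [-0.04  0.08 -0.03] j [ 39.7   7.5 -27.7   0.2 -54.4 -53.3]
grip 5183 [-170.5    8.7  161.3] [-145.1   66.1  177.7]Traceback (most recent call last):
  File "<stdin>", line 10, in <module>
    return _quantile_unchecked(
        a, q, axis, out, overwrite_input, method, keepdims, weights)
    return _ureduce(a,
                    func=_quantile_ureduce_func,
    ...<5 lines>...
                    overwrite_input=overwrite_input,
                    method=method)
    r = func(a, **kwargs)
    result = _quantile(arr,
                       quantiles=q,
    ...<2 lines>...
                       out=out,
                       weights=wgt)
    slices_having_nans = np.isnan(arr[-1, ...])
                                  ~~~^^^^^^^^^
IndexError: index -1 is out of bounds for axis 0 with size 0
```

View pics/w22.png

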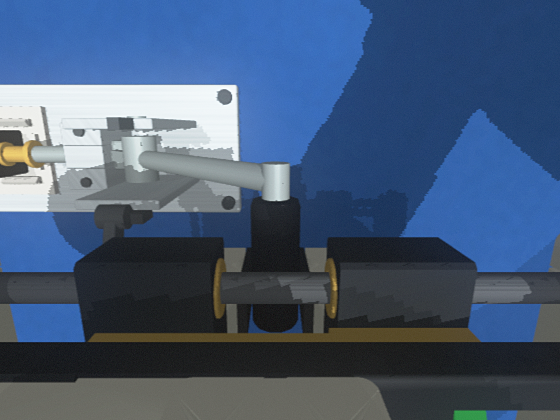

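View pics/c22.png

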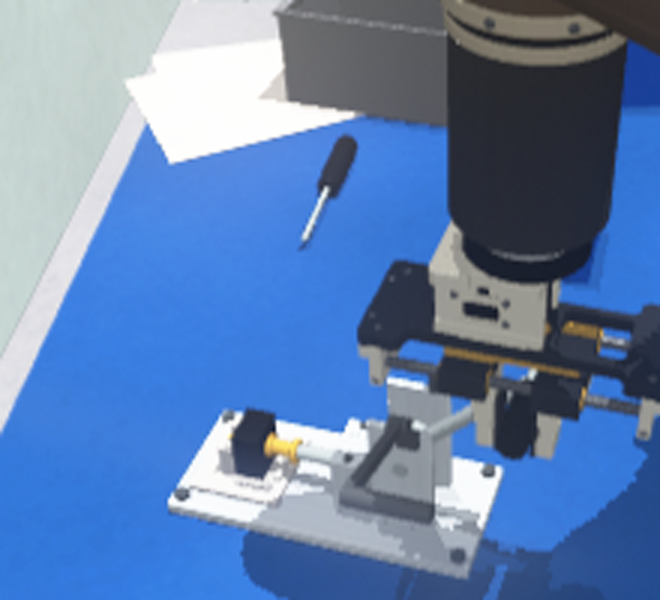

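Run:
```python
from h import *
for i in range(4): S=snap('side','s23')
lev(1.0)
c=np.array([.6202,.0649]); a=np.radians(-13.6); R=np.array([[np.cos(a),np.sin(a)],[-np.sin(a),np.cos(a)]])
for S in (S,load('t22')):
    W=cloud(S); L=(W[...,:2]-c)@R.T; Z=W[...,2]; im=S['image'].astype(int)
    m=(abs(L[...,0]-.064)<.03)&(abs(L[...,1])<.03)&(im.max(-1)<110)&(Z>.054)&(Z<.068)
    q=np.c_[L[m],Z[m]]*1000; print('jack',len(q)); 
    if len(q): print(q.min(0).round(1),q.max(0).round(1),np.median(q,axis=0).round(1))
    m=(abs(L[...,0]+.092)<.035)&(abs(L[...,1]-.125)<.03)&(Z>.14)&(Z<.2)
    q=np.c_[L[m],Z[m]]*1000; print(' pin',len(q),np.median(q,axis=0).round(1) if len(q) else '')
o=monitor.get_obs();print(o['qvel'].round(2))
crop(load('s23'),160,200,320,300,4.5,'c23')
```

```text
t 29.975 pos [0.4776 0.1463 0.1505] F [ 0.8 -1.3 10.7] op 0.0212 tyaw 166.54
 shift mm [-0.8 -1.1 -1.3] units [-0.013 -0.019 -0.021] rot units [-0.04  0.08 -0.03] j [ 39.7   7.5 -27.7   0.2 -54.4 -53.3]
jack 129
[ 54.9 -17.9  54. ] [78.6 18.6 65.3] [65.7  4.1 61.1]
 pin 281 [-89.  132.5 165.2]
jack 146
[ 55.9 -19.3  54.4] [80.4 15.  66.2] [67.5 -2.5 60.8]
 pin 0 
[-0.04 -0.03 -0.03 -0.   -0.06 -0.11]
```

View pics/c23.png

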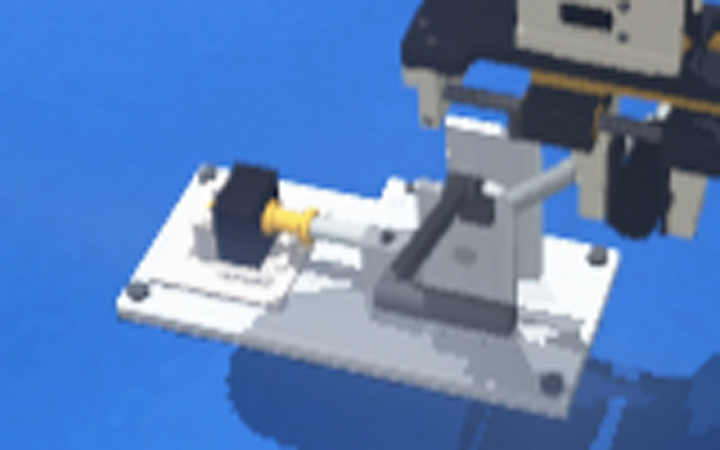

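Steady: the jack is upright against the backstop, the contact is on the barrel, the catch is open and the lever is held at its stop.

```bash
python3 -c "
from plant import ticket
print(ticket.close_job())"
```

```text
the job is handed in; nothing more can be done
None
```

The job is done and handed in at about 30 s, with the gripper still holding the lever at its stop. `close_job` gives no verdict, so what follows is from my own checks.

**What I did:** I picked the smaller black jack, at (166, 231) in the top view. Its top stands 44 mm high; the other black one is 61 mm. I lowered it into the nest until it stopped going down, and let go. Then I carried the catch over its arc to open, took hold of the lever grip and pulled it back to the stop.

**Last checks:**
- **Lever:** the grip centre is about 158 mm to the -x side of the base's middle, with its top at 178 mm. That puts the lever at about 1.0 rad. The tool feels a steady force of about 11 N, and the gripper is closed on the grip at 21 mm.
- **Catch:** the pin lies on the +y side at 165 mm, so the catch is fully open.
- **Jack:** it looks upright and against the backstop, with its top at about 61 mm (62 mm expected). The brass contact touches the barrel.
- **Bystanders:** I never moved near the tub or the screwdriver, and both look unmoved in the pictures. The bottle was in place when last seen, after the catch was opened, and I did not measure any of the three.

**What disagreed or could not be checked:**
- **Sideways position:** the cameras differ by 1–2 mm, about the calibration tolerance. The jack's centre in y reads between -2 and +1 mm from the nest's middle.
- **Fore-and-aft position:** in x the jack reads 3–4 mm towards the backstop, as it should when pressed.
- **Wrist view:** my last measurement of the jack from the wrist camera found no usable points, so I used the side and top views.
- **Contact force:** I could not measure the force on the jack directly. By the lever angle it should be 8–9 N.

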